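# Load finned heat sinks into a comb wash carrier and lock its gate

### The job

Swing the retaining gate of the empty wash carrier up and back, then load every finned heat sink on the bench into the carrier: set them side by side, fins down, on the comb so that its four fins slide into the sink's four gaps and each sink sits fully home on the base plate. When all are in, swing the gate fully down over them so that its slotted tongue drops over the staple, then push the locking pin right through the staple's eye and leave it there. Leave the gauge, spanner and oil can alone.

Things in the scene. Friction and masses are not known exactly. Their poses are not given: they have to be found in the camera images.
- carrier: stainless wash carrier, fixed. Base plate x -110 to +95, y -165 to +165, top 8 mm above the bench; comb (see comb_top) in its middle; hinge posts at x +78, y +-150, 64 mm high; low carrying bows beyond the ends (y to +-189, 24 mm high). Origin: middle of the comb, at bench level; x points away from the robot (within 0.25 rad), z up.
- comb_top (a point): middle of the comb, level with its fin tops, 36 mm above the bench. Four upright fins run along the carrier's y from -135 to +135 mm, centred at carrier x -21, -7, +7, +21, 5 mm thick, round-topped, tied by 5 mm end plates at y +-137, as high. Four sinks fit in a row between these, centres over x = 0. A sink that is home has fin tips on the base plate: origin 8, top 50 mm above the bench.
- staple_eye (a point): centre of the staple's eye, 72 mm above the bench, at carrier x -72, y 0. The staple is an upright steel lug 24 (carrier x) x 20 (carrier y) mm, top at 85 mm; the eye is a 12 x 12 mm square hole through its 20 mm, along the carrier's y. Axes as the carrier's.
- gate (a joint): angle of the retaining gate, rad: 0 closed (level, 3 mm over seated sinks, slot over the staple); 0 to 0.35 at the start, with no pin in the staple; stop at 1.8, leaning away from the robot; at 1.6 or more it is clear of the sinks' way. Hinge line along the carrier's y. Stiff: it stays at any angle, moving the tongue takes 2 to 4 N.
- gate_hinge (a point): middle of the gate's hinge line, carrier x +78, y 0, 56 mm above the bench. The gate is a flat frame 6 mm thick: arms at y +-150 reaching 106 mm from the hinge; cross bars along y, 10 mm wide, 54 and 98 mm from it; a middle tongue 40 mm wide from 93 to 190 mm, with a slot 30 x 26 mm (centred at 150 mm) that passes over the staple.
- gate_tongue (a point): middle of the solid end of the gate's tongue, 177.5 mm from the hinge line, 12.5 mm from the tip: a plate 40 mm wide (along the carrier's y), 6 mm thick, 25 mm long, that can be pinched by its side edges from above at any gate angle, or pushed. 56 mm above the bench when closed.
- lock_pin: locking pin lying on the bench, 70 g: square aluminium grip 48 (own x) x 20 x 20 mm with a round steel shank 8 mm thick from the grip's end (own x +24) to +79; its last 5 mm is 5.6 mm thick. Origin: middle of the grip, on the shank's axis, 10 mm above the bench when lying. It may roll onto another side of the grip.
- pin_tip (a point): free end of the locking pin's shank, on its axis (own x = +79 mm of the pin).
- shank_mid (a point): middle of the pin's shank, on its axis (own x = +51.5 mm of the pin).
- dial_gauge: bystander: dial gauge on a stand, round base 68 mm across, 210 mm high, with a 52 mm dial 140 mm up and 60 mm off to one side. Origin: centre of the underside. Not to be disturbed.
- wrench: bystander: a 180 mm spanner lying on the bench. Not to be disturbed.
- oil_can: bystander: a can 60 mm across and 110 mm high. Origin: centre of the underside. Not to be disturbed.
- sink1: heat sink, all alike, 2 to 4 present (absent: None). Aluminium, 0.23 kg, 42 mm high, on its fins: a block 60 (own x) x 56 (own y) x 12 mm on five 4 mm fins, 30 mm deep, running along own y, centred at own x -28, -14, 0, 14, 28; four 10 mm gaps between. Origin: middle of the underside, at the fin tips; z up. Grip it from above across the 60 mm. Same when turned half round.
- sink2: heat sink, all alike, 2 to 4 present (absent: None). Aluminium, 0.23 kg, 42 mm high, on its fins: a block 60 (own x) x 56 (own y) x 12 mm on five 4 mm fins, 30 mm deep, running along own y, centred at own x -28, -14, 0, 14, 28; four 10 mm gaps between. Origin: middle of the underside, at the fin tips; z up. Grip it from above across the 60 mm. Same when turned half round.
- sink3: heat sink, all alike, 2 to 4 present (absent: None). Aluminium, 0.23 kg, 42 mm high, on its fins: a block 60 (own x) x 56 (own y) x 12 mm on five 4 mm fins, 30 mm deep, running along own y, centred at own x -28, -14, 0, 14, 28; four 10 mm gaps between. Origin: middle of the underside, at the fin tips; z up. Grip it from above across the 60 mm. Same when turned half round.
- sink4: heat sink, all alike, 2 to 4 present (absent: None). Aluminium, 0.23 kg, 42 mm high, on its fins: a block 60 (own x) x 56 (own y) x 12 mm on five 4 mm fins, 30 mm deep, running along own y, centred at own x -28, -14, 0, 14, 28; four 10 mm gaps between. Origin: middle of the underside, at the fin tips; z up. Grip it from above across the 60 mm. Same when turned half round.
Things that resemble listed ones, but are neither listed nor needed, are in the scene too. Leave any blue, green or red look-alike of the sink3 alone.

How it is judged:
On the way, in this order (a step that is already met when the one before it is completed fails the run):
1. the gate is swung up and back (value of joint gate above 1.2 rad), for 0.2 s.
2. every heat sink present sits home on the comb while the gate is still open (x of sink1 in the frame of carrier between -0.005 and 0.005 m and y of sink1 in the frame of carrier between -0.112 and 0.112 m and z of sink1 in the frame of carrier between 0.004 and 0.012 m and angle between the x axis of each of sink1, sink2, sink3, sink4 and the x axis of carrier, either way round below 0.12 rad and angle between each of sink1, sink2, sink3, sink4's own z axis and vertical below 0.08 rad and x of sink2 in the frame of carrier between -0.005 and 0.005 m and y of sink2 in the frame of carrier between -0.112 and 0.112 m and z of sink2 in the frame of carrier between 0.004 and 0.012 m and x of sink3 in the frame of carrier between -0.005 and 0.005 m and y of sink3 in the frame of carrier between -0.112 and 0.112 m and z of sink3 in the frame of carrier between 0.004 and 0.012 m and x of sink4 in the frame of carrier between -0.005 and 0.005 m and y of sink4 in the frame of carrier between -0.112 and 0.112 m and z of sink4 in the frame of carrier between 0.004 and 0.012 m and value of joint gate above 0.5 rad), for 0.2 s.
3. the gate is closed, its tongue over the staple (value of joint gate below 0.06 rad), for 0.2 s.
4. the locking pin is through the staple's eye (((y of pin_tip in the frame of staple_eye above 0.02 m and y of lock_pin in the frame of staple_eye below -0.02 m) or (y of pin_tip in the frame of staple_eye below -0.02 m and y of lock_pin in the frame of staple_eye above 0.02 m)) and angle between the x axis of lock_pin and the y axis of carrier, either way round below 0.35 rad and x of shank_mid in the frame of staple_eye between -0.01 and 0.01 m and z of shank_mid in the frame of staple_eye between -0.01 and 0.01 m and y of shank_mid in the frame of staple_eye between -0.035 and 0.035 m and value of joint gate below 0.06 rad), for 0.2 s.
At the end, for the whole second after the job is handed in: Every sink present is home on the comb (4 mm in height, 5 mm off centre, 112 mm from the middle, 0.12 rad square, 0.08 rad level); gate below 0.06 rad; pin through the eye, tip 10 mm or more out of the far face, within 0.35 rad of its axis; sinks and pin at rest (all of step 4 and x of sink1 in the frame of carrier between -0.005 and 0.005 m and y of sink1 in the frame of carrier between -0.112 and 0.112 m and z of sink1 in the frame of carrier between 0.004 and 0.012 m and angle between the x axis of each of sink1, sink2, sink3, sink4 and the x axis of carrier, either way round below 0.12 rad and angle between each of sink1, sink2, sink3, sink4's own z axis and vertical below 0.08 rad and x of sink2 in the frame of carrier between -0.005 and 0.005 m and y of sink2 in the frame of carrier between -0.112 and 0.112 m and z of sink2 in the frame of carrier between 0.004 and 0.012 m and x of sink3 in the frame of carrier between -0.005 and 0.005 m and y of sink3 in the frame of carrier between -0.112 and 0.112 m and z of sink3 in the frame of carrier between 0.004 and 0.012 m and x of sink4 in the frame of carrier between -0.005 and 0.005 m and y of sink4 in the frame of carrier between -0.112 and 0.112 m and z of sink4 in the frame of carrier between 0.004 and 0.012 m and linear speed of each of sink1, sink2, sink3, sink4, lock_pin below 0.02 m/s); the robot touches nothing.
It fails at once if the dial gauge is knocked or moved more than 30 mm (distance of dial_gauge from where it was at the start of the episode above 0.03 m or angle between dial_gauge's own z axis and vertical above 0.5 rad).
It fails at once if the spanner is knocked or moved more than 30 mm (distance of wrench from where it was at the start of the episode above 0.03 m).
It fails at once if the oil can is knocked or moved more than 30 mm (distance of oil_can from where it was at the start of the episode above 0.03 m or angle between oil_can's own z axis and vertical above 0.5 rad).
Of sink1, sink2, sink3, sink4 only 2 to 4 are there at a start; the rules pass over those that are not, and their reading is None.
At some moment in a run one of sink1, sink2, sink3, sink4, lock_pin may be knocked a few centimetres aside while the robot is not near it.
Once in a run the grip may slacken for a moment while it holds something.
It also fails if it takes over 210 s, if anything falls off the work surface, if the arm or the gripper's body presses on something with over 40 N, if the wrist force passes 120 N, or if a joint passes its speed limit or range.

### The arm

A 6-joint arm with a two-finger parallel gripper is mounted at the origin on the work surface. World frame = base frame: x ahead of the robot, y to its left, z up, the work surface at z = 0. Lengths are in m, angles in rad, forces in N, time in s.
With the tool pointing down it reaches from about 0.35 to 0.8 m from the base axis. Payload 7.3 kg.
Tool frame: the origin (TCP) lies at the very end of the fingers, on their centre line; the grasp point (between the pads) lies bot.pinch_z behind it (bot.pinch_z is the distance from the TCP to the grasp point, in m); z points along the fingers, y is the line along which they close (so a half turn about z gives the same grasp; the last joint's range is limited). The gripper opens to 85 mm and grips with 20 to 120 N. Pads are 22 mm wide; open, the fingers measure 114 mm over their backs; the gripper's body (76 mm by 85 mm) begins 54 mm behind the grasp point. The pads swing forward as they close: fully open they stand 13 mm farther back than shut.
Start: joints at [1.039, 0.342, 1.524, -0, 1.275, -0.146], TCP at [0.198, 0.486, 0.231] pointing down, gripper open.
Joint ranges: [-2.53, 2.53], [-0.77, 2.02], [0.04, 2.7], [-1, 4.14], [0.28, 2.66], [-3.11, 3.11]. Speed limits (rad/s): [2.57, 2.57, 3.14, 3.14, 3.14, 3.14].

### API

Orientations are given as a 3x3 rotation matrix whose columns are the frame's x, y, z axes.
In Python, from workcell import bot gives the robot as it stands.
- The arm moves only by the shell command python3 -m crank 'ROWS' [FORCE]. ROWS is JSON, one flat list of numbers, 7 for each row, row after row: the shift along the tool's x, y, z scaled (see below), then the turn, a rotation vector about the tool's x, y, z scaled (see below), then the opening, from -1 (shut) to 1 (fully open). In form: [dx, dy, dz, ax, ay, az, grip, dx, dy, dz, ax, ay, az, grip, ...]. A call has 1 to 20 rows; each row shifts and turns the commanded pose from where the row before left it, along the tool's axes as they then stand; what a row does not reach is not made up. The controller multiplies each number of a shift by 25 cm and each number of a turn by 180 degrees. A row lasts 1/12 s, in which the tool goes at most 41.7 mm and 7.16 degrees, less where a joint would pass 70% of its speed; a pose out of reach is approached as far as the arm can. A call with a number of a shift or a turn outside -1 to 1 is refused whole. A call with a gripper value outside its range is refused whole. The fingers move at their own pace and stop on an object; FORCE is the grip in N (left out, the last holds). Time passes only in rows, so rows that do not move let the fingers close. It gives the time, the measured TCP pose, the force, the opening and the grip force at its end, in the units of the state.
- bot.observe(): the state, without advancing time (a new reading comes with each control period).
- bot.grab_frame(name): name is "side" or "top" or "wrist"; returns a dict with "pixels" (480x640x3 uint8, blue, green, red), "depth" (480x640 float32, m along the optical axis (not along the pixel's ray), 0 where there is no reading), "fx", "fy", "cx", "cy" (pixels), "eye" and "rotation" of the camera in the world; the wrist camera has in their place "mount" (4x4, takes a point from camera to tool coordinates, whose origin is the TCP and whose axes are the flange's). Camera axes: x right, y down, z forward; pixel columns grow to the right and rows downward; lengths in m; the calibration is good to about 2 mm. A picture is of the moment at which its call begins: read the wrist's pose just before it.
- bot.close_job(): hands the job in; it is judged then, once.
The state is a dict: "time": time; "joint_positions": joint angles; "qd": joint speeds; "tau": joint torques, N m; "position": TCP position; "eef_rot": TCP orientation; "force": force on the tool from outside, world axes, zero at the start; "torque": the same for the moment, N m; "grip_width": finger opening in m; "gripper_force": force on a finger pad.
Only numpy, scipy, OpenCV 4.12 (cv2) and the standard library are available. Lean on these libraries where they do the work, as an engineer would, in place of code of your own. Each camera call takes 0.05 s, during which the arm holds its last target. There are 200 camera calls.

## Working session

There is one attempt and no reset: what is moved stays moved. The work goes in short steps, Python scripts to look and compute and a shell command to move; the robot and the scene stay as the last step left them, time stands still between calls to the robot, and variables do not carry over. Pictures are saved under pics/ and viewed, at most 14 in all, crops included, and the job is handed in when it is done.

```bash
ls; mkdir -p pics; cat > h.py <<'E'
import numpy as np, cv2
from workcell import bot
def grab(n):
    s=bot.observe(); f=bot.grab_frame(n)
    if n=="wrist":
        M=np.array(f["mount"]); R=np.array(s["eef_rot"]); p=np.array(s["position"])
        f["rotation"]=R@M[:3,:3]; f["eye"]=R@M[:3,3]+p
    f["rotation"]=np.array(f["rotation"]); f["eye"]=np.array(f["eye"]); return f
def ray(f,u,v,z):
    d=f["rotation"]@np.array([(u-f["cx"])/f["fx"],(v-f["cy"])/f["fy"],1]); t=(z-f["eye"][2])/d[2]
    return f["eye"]+t*d
def cloud(f):
    v,u=np.mgrid[:480,:640]; d=f["depth"]
    P=np.stack([(u-f["cx"])/f["fx"]*d,(v-f["cy"])/f["fy"]*d,d],-1)
    W=P@f["rotation"].T+f["eye"]; W[d==0]=np.nan; return W
def proj(f,p):
    c=f["rotation"].T@(np.array(p)-f["eye"]); return f["fx"]*c[0]/c[2]+f["cx"],f["fy"]*c[1]/c[2]+f["cy"]
E
python3 - <<'E'
from h import *
s=bot.observe(); print({k:np.round(v,3).tolist() for k,v in s.items()}, bot.pinch_z)
for n in("top","side"):
    f=grab(n); cv2.imwrite(f"pics/{n}0.png",f["pixels"]); np.save(f"{n}0.npy",f,allow_pickle=True); print(n,f["eye"],f["rotation"].round(3).tolist(),f["fx"],f["cx"],f["cy"])
E
```

```text
pics
{'time': 0.0, 'joint_positions': [1.039, 0.343, 1.525, -0.0, 1.275, -0.146], 'qd': [-0.001, 0.001, 0.002, 0.001, 0.001, -0.0], 'tau': [0.002, -43.366, -24.603, 0.0, 0.008, -0.0], 'position': [0.197, 0.486, 0.231], 'eef_rot': [[-0.927, 0.376, -0.001], [0.376, 0.927, -0.001], [0.0, -0.002, -1.0]], 'force': [-0.495, 0.361, -0.316], 'torque': [0.041, 0.001, -0.003], 'gripper_force': 0.0, 'grip_width': 0.085} 0.0187
top [ 0.31661555 -0.10379747  1.13421758] [[-0.015, -0.98, 0.199], [-1.0, 0.016, 0.006], [-0.009, -0.199, -0.98]] 447.15722145860053 315.4918898220881 240.927090966649
side [0.28381274 0.49346438 0.77175234] [[-0.927, -0.288, 0.24], [-0.375, 0.692, -0.617], [0.011, -0.662, -0.749]] 516.5823457359842 316.2947211639106 240.1179207899571
```

View pics/top0.png

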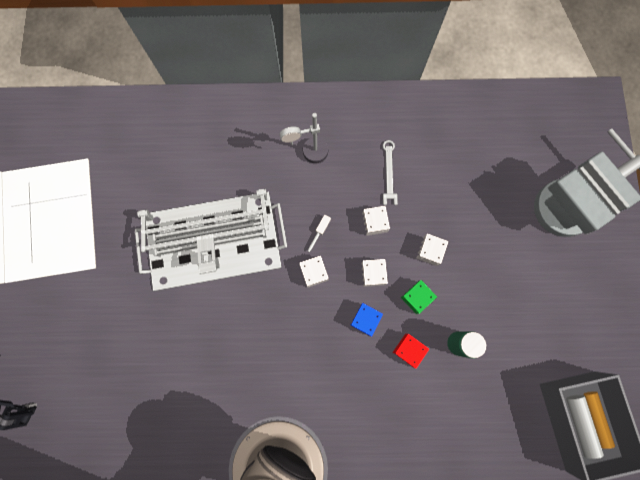

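View pics/side0.png

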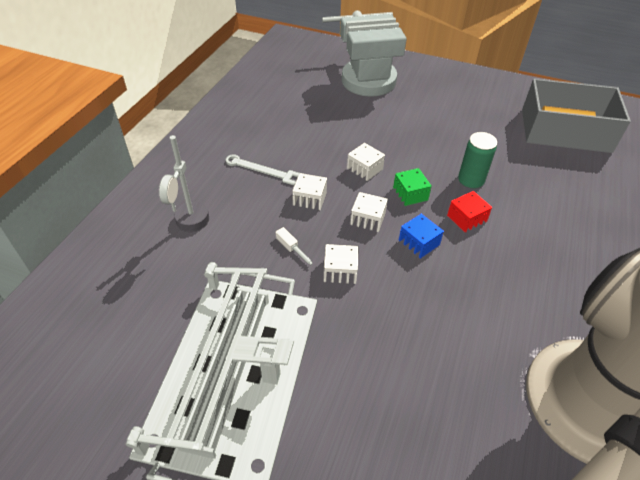

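Top view: candidates for sinks are white blocks at (376,219), (433,248), (314,270), (374,271). Blue (367,319), green (420,296) and red (411,350) are look-alikes to leave. The pin's grip is at (322,222) with its tip at (310,249). The spanner is at (390,175), the gauge at (315,150), the oil can at (467,345), and the carrier is centred near (207,240) with the gate down. In the side view the white sinks have teeth, at (309,190), (366,160), (369,210) and (341,262).

```bash
python3 - <<'E'
from h import *
f=np.load("top0.npy",allow_pickle=True).item(); W=cloud(f); hsv=cv2.cvtColor(f["pixels"],cv2.COLOR_BGR2HSV)
white=(hsv[...,1]<40)&(hsv[...,2]>150)
for n,(u,v) in dict(A=(376,219),B=(433,248),C=(314,270),D=(374,271)).items():
    m=np.zeros((480,640),np.uint8); m[v-25:v+25,u-25:u+25]=1
    m&=(white&(W[...,2]>.033)&(W[...,2]<.05)).astype(np.uint8)
    k,l,st,ce=cv2.connectedComponentsWithStats(m); 
    i=l[v,u]; vs,us=np.nonzero(l==i)
    P=np.array([ray(f,a,b,.042)[:2] for a,b in zip(us,vs)])
    r=cv2.minAreaRect((P*1000).astype(np.float32)); print(n,np.round(r[0]),np.round(r[1],1),round(r[2],1))
for nm,(u,v,z) in dict(pin=(321,224,.01),tip=(310,249,.01),wr1=(389,145,.0),wr2=(390,200,0),can=(473,345,.11),gauge=(315,150,0)).items(): print(nm,ray(f,u,v,z).round(3))
zc=W[...,2]; reg=np.zeros((480,640),bool); reg[180:300,125:300]=1
m=reg&(zc>.004)&(zc<.013)&(hsv[...,2]>120); P=W[m][:,:2]*1000
r=cv2.minAreaRect(P.astype(np.float32)); print("plate",r, m.sum())
m=reg&(zc>.02); P=W[m]; print("max z",np.nanpercentile(P[:,2],[50,90,99,100]))
s=np.load("side0.npy",allow_pickle=True).item()["pixels"]
a=cv2.resize(s[130:290,220:420],(800,600)); cv2.imwrite("pics/sidecrop.png",a)
t=f["pixels"][180:300,120:300]; cv2.imwrite("pics/carr.png",cv2.resize(t,(800,533),interpolation=cv2.INTER_CUBIC))
E
```

```text
A [ 593. -251.] [61.9 56.2] 8.8
B [ 516. -389.] [55.8 61.7] 68.1
C [466. -91.] [60.4 55.4] 17.7
D [ 460. -242.] [60.9 56.1] 3.0
pin [ 0.59  -0.112  0.01 ]
tip [ 0.524 -0.083  0.01 ]
wr1 [ 0.808 -0.3    0.   ]
wr2 [ 0.654 -0.295  0.   ]
can [ 0.283 -0.445  0.11 ]
gauge [ 0.798 -0.1    0.   ]
plate ((553.2963256835938, 172.7809295654297), (207.4085235595703, 351.82501220703125), 9.407818794250488) 5664
max z [0.06890139 0.08897697 0.10496226 0.10955195]
```

View pics/sidecrop.png

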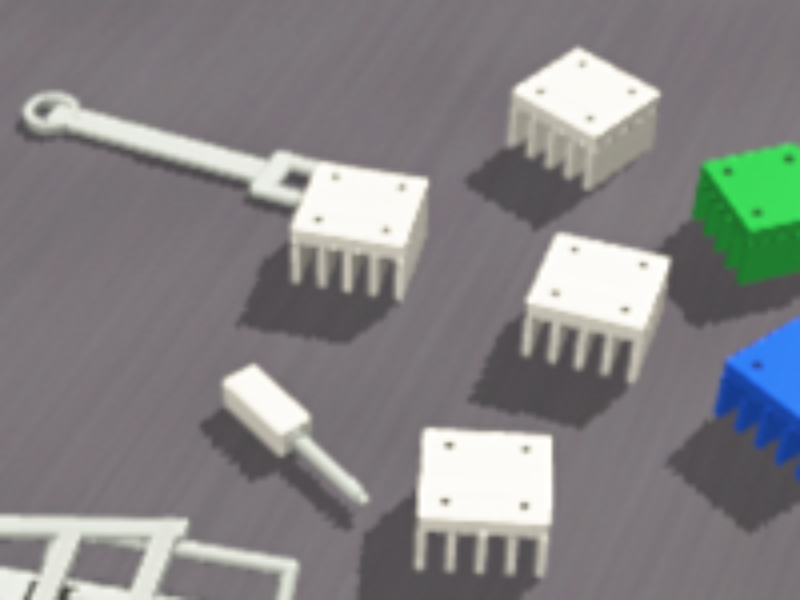

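View pics/carr.png

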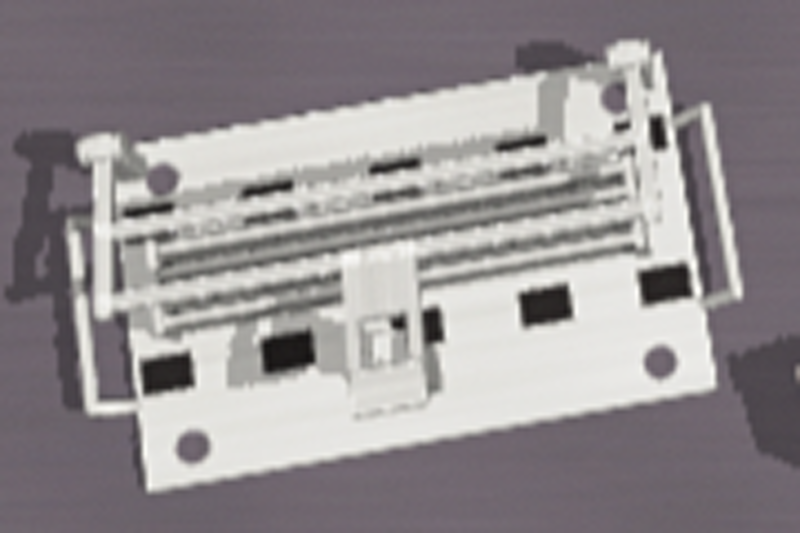

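The crop confirms it: A, B, C and D are all white, with teeth running along the 60 mm side (own x), and the pin lies at lower left. The carrier crop shows the gate slightly raised, its slot around the staple at (385,340).

```bash
cat > to.py <<'E'
import sys
from h import *
from scipy.spatial.transform import Rotation as Ro
def Rt(yaw):
    a=np.radians(yaw); y=np.array([np.cos(a),np.sin(a),0]); z=np.array([0,0,-1.]); return np.stack([np.cross(y,z),y,z],1)
def to(x,y,z,yaw):
    s=bot.observe(); R=np.array(s["eef_rot"]); T=Rt(yaw); rv=Ro.from_matrix(R.T@T).as_rotvec()
    d=T.T@(np.array([x,y,z])-s["position"])
    n=max(np.degrees(np.linalg.norm(rv))/6.8, 0); k=np.linalg.norm(d)/.040
    cur=np.degrees(np.arctan2(R[1,1],R[0,1]))
    print(f"t={s['time']:.1f} pos={np.round(s['position'],4)} yaw={cur:.1f} | turn total {np.round(rv/np.pi,4)} >= {n:.1f} rows | then shift total {np.round(d/.25,4)} >= {k:.1f} rows")
if __name__=="__main__": 
    a=list(map(float,sys.argv[1:]))
    for i in range(0,len(a),4): to(*a[i:i+4])
E
python3 to.py .50 .165 .33 99.4; python3 -c "
from h import *
print(np.round(bot.grab_frame('wrist')['mount'],3))"
```

```text
t=0.1 pos=[0.1974 0.4861 0.2307] yaw=67.9 | turn total [-0.0004 -0.0002 -0.175 ] >= 4.6 rows | then shift total [-0.9845 -1.4649 -0.3972] >= 11.3 rows
[[ 0.001 -0.945 -0.327  0.084]
 [ 1.     0.002 -0.     0.001]
 [ 0.001 -0.327  0.945 -0.144]
 [ 0.     0.     0.     1.   ]]
```

```bash
python3 -m crank '[0,0,-0.08,0,0,-0.035,1, 0,0,-0.08,0,0,-0.035,1, 0,0,-0.08,0,0,-0.035,1, 0,0,-0.08,0,0,-0.035,1, 0,0,-0.08,0,0,-0.035,1, -0.082,-0.122,0,0,0,0,1, -0.082,-0.122,0,0,0,0,1, -0.082,-0.122,0,0,0,0,1, -0.082,-0.122,0,0,0,0,1, -0.082,-0.122,0,0,0,0,1, -0.082,-0.122,0,0,0,0,1, -0.082,-0.122,0,0,0,0,1, -0.082,-0.122,0,0,0,0,1, -0.082,-0.122,0,0,0,0,1, -0.082,-0.122,0,0,0,0,1, -0.082,-0.122,0,0,0,0,1, -0.082,-0.122,0,0,0,0,1, 0,0,0,0,0,0,1, 0,0,0,0,0,0,1]'; python3 - <<'E'
from h import *
f=grab("wrist"); np.save("w1.npy",f,allow_pickle=True); cv2.imwrite("pics/w1.png",f["pixels"]); print(bot.observe()["position"])
E
```

```text
time: 1.73
position: [0.5007, 0.164, 0.3304]
eef_rot: [[-0.987, -0.16, -0.002], [-0.16, 0.987, -0.0], [0.002, 0.0, -1.0]]
force: [-0.5, -0.0, -0.1]
grip_width: 0.0853
gripper_force: 0.0
[0.49992145 0.1651595  0.33072268]
```

View pics/w1.png

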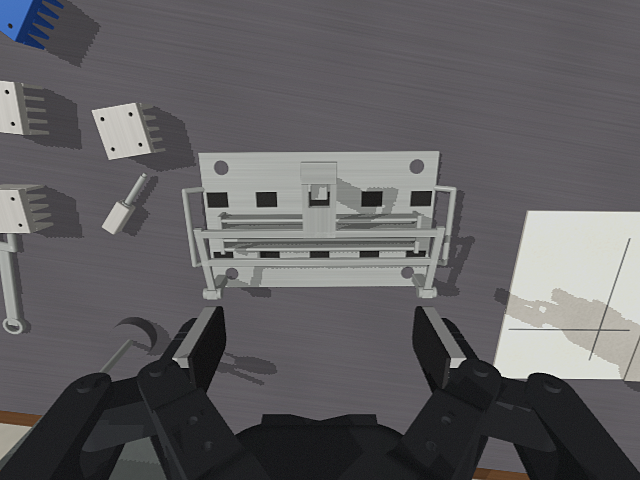

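The wrist view shows the carrier with its plate's near corners at (200,153) and (439,151), the staple at (319,192) inside the tongue's slot, and the hinge posts at (212,293) and (427,293).

```bash
cat > carr.py <<'E'
from h import *
def plate(f,box):
    W=cloud(f); u0,u1,v0,v1=box; hsv=cv2.cvtColor(f["pixels"],cv2.COLOR_BGR2HSV)
    m=np.zeros((480,640),np.uint8); m[v0:v1,u0:u1]=1
    m&=((W[...,2]>.004)&(W[...,2]<.012)&(hsv[...,1]<30)).astype(np.uint8)
    m=cv2.morphologyEx(m,cv2.MORPH_OPEN,np.ones((7,7)))
    vs,us=np.nonzero(m); P=np.array([ray(f,a,b,.008)[:2] for a,b in zip(us,vs)])*1000
    return cv2.minAreaRect(P.astype(np.float32)),W
E
python3 - <<'E'
from carr import *
f=np.load("w1.npy",allow_pickle=True).item()
r,W=plate(f,(170,470,130,310)); print(r)
a=np.radians(r[2] if r[1][0]<r[1][1] else r[2]-90); X=np.array([np.cos(a),np.sin(a)]);Y=np.array([-X[1],X[0]])
o=np.array(r[0])/1000+.0075*X; print("origin",o.round(4),np.degrees(a))
C=np.stack([(W[...,:2]-o)@X,(W[...,:2]-o)@Y,W[...,2]],-1)*1000
for v in (168,176,215,225,235): print(v,np.round(C[v,312],1),np.round(C[v,325],1))
for (u,v) in [(319,192),(212,293),(427,293),(319,219),(319,238)]: print((u,v),C[v,u].round(1))
E
```

```text
((550.2221069335938, 171.78900146484375), (204.45370483398438, 330.1083679199219), 9.291991233825684)
origin [0.5576 0.173 ] 9.291991233825685
168 [-98.1  -6.8 104.4] [-98.2   7.5 105. ]
176 [-89.5  -6.9 104.9] [-89.3   7.6 103.3]
215 [-41.3  -7.5  90.8] [-41.6   8.1  91.7]
225 [-28.2  -7.6  88.5] [-27.8   8.2  87.2]
235 [-14.3  -7.8  84.8] [-13.5   8.4  82.5]
(319, 192) [-68.2   0.9  86.5]
(212, 293) [  76.7 -147.3   64.9]
(427, 293) [ 76.6 150.4  65.1]
(319, 219) [-35.9   0.9  89.1]
(319, 238) [ 6.3  0.9 35.4]
```

```bash
python3 to.py .4648 .1578 .078 99.3
```

```text
t=1.8 pos=[0.4999 0.1652 0.3307] yaw=99.3 | turn total [ 0.0002 -0.0004  0.    ] >= 0.0 rows | then shift total [ 0.1434 -0.0063  1.0109] >= 6.4 rows
```

```bash
python3 -m crank '[0.143,-0.006,0,0,0,0,1, 0,0,0.145,0,0,0,1, 0,0,0.145,0,0,0,1, 0,0,0.145,0,0,0,1, 0,0,0.145,0,0,0,1, 0,0,0.145,0,0,0,1, 0,0,0.145,0,0,0,1, 0,0,0.14,0,0,0,1, 0,0,0,0,0,0,1, 0,0,0,0,0,0,-1, 0,0,0,0,0,0,-1, 0,0,0,0,0,0,-1, 0,0,0,0,0,0,-1, 0,0,0,0,0,0,-1, 0,0,0,0,0,0,-1, 0,0,0,0,0,0,-1, 0,0,0,0,0,0,-1]' 40
```

```text
time: 3.2
position: [0.4658, 0.158, 0.0795]
eef_rot: [[-0.987, -0.163, 0.002], [-0.163, 0.987, 0.0], [-0.002, -0.0, -1.0]]
force: [2.7, -4.1, 1.1]
grip_width: 0.0391
gripper_force: 41.7
```

Gripped (39 mm). Swing it through the arc.

```bash
python3 -m crank '[-0.021,0,-0.068,0,0,0,-1, -0.028,0,-0.065,0,0,0,-1, -0.034,0,-0.062,0,0,0,-1, -0.040,0,-0.059,0,0,0,-1, -0.046,0,-0.054,0,0,0,-1, -0.051,0,-0.049,0,0,0,-1, -0.056,0,-0.044,0,0,0,-1, -0.060,0,-0.038,0,0,0,-1, -0.063,0,-0.032,0,0,0,-1, -0.066,0,-0.026,0,0,0,-1, -0.068,0,-0.019,0,0,0,-1, -0.070,0,-0.012,0,0,0,-1, -0.071,0,-0.005,0,0,0,-1, -0.071,0,0.002,0,0,0,-1, -0.060,0,0.007,0,0,0,-1, 0,0,0,0,0,0,-1, 0,0,0,0,0,0,-1]' 40
```

```text
time: 4.62
position: [0.6637, 0.1913, 0.2093]
eef_rot: [[-0.987, -0.163, -0.001], [-0.163, 0.987, 0.0], [0.001, 0.0, -1.0]]
force: [0.4, -0.7, 1.5]
grip_width: 0.0391
gripper_force: 40.6
```

```bash
python3 -m crank '[0,0,0,0,0,0,1, 0,0,0,0,0,0,1, 0,0,0,0,0,0,1, 0,0,0,0,0,0,1, 0,0,-0.14,0,0,0,1, 0,0,-0.14,0,0,0,1, 0,0,-0.1,0,0,0,1, 0.127,0,0,0,0,0,1, 0.127,0,0,0,0,0,1, 0.127,0,0,0,0,0,1, 0.127,0,0,0,0,0,1, 0,0,0.14,0,0,0,1, 0,0,0.14,0,0,0,1, 0,0,0.14,0,0,0,1, 0,0,0,0,0,0,1, 0,0,0,0,0,0,1, 0,0,0,0,0,0,1]' 40;  python3 - <<'E'
from h import *
f=grab("wrist"); np.save("w2.npy",f,allow_pickle=True); cv2.imwrite("pics/w2.png",f["pixels"]); print(bot.observe()["position"],f["fx"])
E
```

```text
time: 6.03
position: [0.5393, 0.1705, 0.2019]
eef_rot: [[-0.987, -0.163, 0.003], [-0.163, 0.987, 0.001], [-0.003, 0.0, -1.0]]
force: [-0.6, 0.7, 0.9]
grip_width: 0.0853
gripper_force: 0.0
[0.53965588 0.17059898 0.20235342] 330.7027723797323
```

View pics/w2.png

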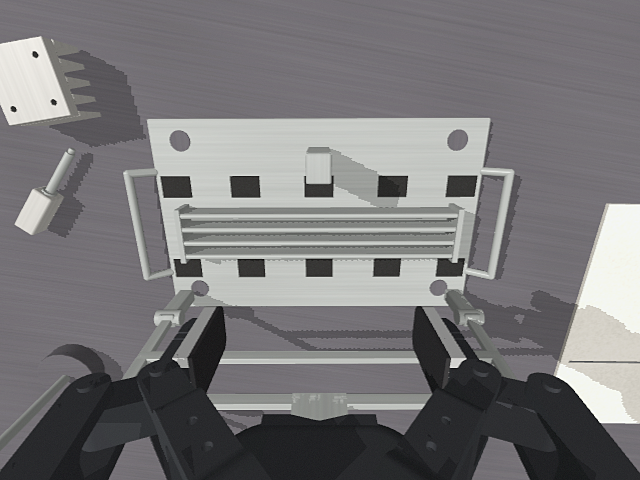

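The gate is up and back (bars at rows 357 and 403). The comb's end plates are at u≈181 and 459, rows 208–265; the staple is at (318,165) and the pin's grip at (40,210).

```bash
python3 - <<'E'
from carr import *
f=np.load("w2.npy",allow_pickle=True).item()
r,W=plate(f,(110,520,100,310)); print("plate",r)
a=np.radians(r[2] if r[1][0]<r[1][1] else r[2]-90)
m=np.zeros((480,640),bool); m[196:275,165:475]=1; m&=(W[...,2]>.031)&(W[...,2]<.042)
vs,us=np.nonzero(m); P=np.array([ray(f,u,v,.036)[:2] for u,v in zip(us,vs)])*1000
r2=cv2.minAreaRect(P.astype(np.float32)); print("comb",r2)
X=np.array([np.cos(a),np.sin(a)]);Y=np.array([-X[1],X[0]]); o=np.array(r[0])+7.5*X; print("origin from plate",o)
q=np.stack([(P-o)@X,(P-o)@Y],1)
inn=np.abs(q[:,1])<125
# fin centre lines: per fin fit
for c in (-21,-7,7,21):
    s=q[inn&(abs(q[:,0]-c)<6)]; print(c,len(s),np.polyfit(s[:,1],s[:,0],1).round(4))
print("ends",q[:,1].min(),q[:,1].max())
E
```

```text
plate ((550.5604248046875, 173.04788208007812), (204.75648498535156, 331.4068298339844), 9.758007049560547)
comb ((558.6302490234375, 173.54469299316406), (56.226932525634766, 280.10150146484375), 9.692773818969727)
origin from plate [557.95191768 174.31903633]
-21 1566 [ 2.00000e-04 -2.09575e+01]
-7 1541 [ 1.0000e-04 -7.1878e+00]
7 1555 [1.9000e-03 6.8212e+00]
21 1536 [2.10000e-03 2.07166e+01]
ends -140.95699433999957 139.1863217361767
```

```bash
cat > sink.py <<'E'
import sys
from h import *
from to import to
f=grab("top"); W=cloud(f); hsv=cv2.cvtColor(f["pixels"],cv2.COLOR_BGR2HSV)
m=((hsv[...,1]<40)&(hsv[...,2]>130)&(W[...,2]>.033)&(W[...,2]<.05)).astype(np.uint8); m[:,:295]=0
k,l,st,ce=cv2.connectedComponentsWithStats(m)
R=[]
for i in range(1,k):
    if st[i,4]<250 or st[i,4]>1200: continue
    vs,us=np.nonzero(l==i); P=np.array([ray(f,a,b,.042)[:2] for a,b in zip(us,vs)])*1000
    r=cv2.minAreaRect(P.astype(np.float32)); a=r[2] if r[1][0]>r[1][1] else r[2]-90
    R.append((r[0][0],r[0][1],a)); print(np.round(r[0]),np.round(r[1]),round(a,1))
x,y=map(float,sys.argv[1:3]); b=min(R,key=lambda q:np.hypot(q[0]-x,q[1]-y)); to(b[0]/1000,b[1]/1000,.014,b[2])
E
python3 sink.py 466 -91
```

```text
[ 593. -250.] [62. 57.] 8.3
[ 516. -389.] [57. 62.] -22.1
[466. -91.] [60. 55.] 17.7
[ 460. -241.] [61. 57.] 3.0
[  94. -711.] [132.  35.] 12.1
t=6.1 pos=[0.5396 0.1706 0.2024] yaw=99.4 | turn total [0.0011 0.0012 0.4537] >= 12.0 rows | then shift total [-0.9085 -0.6006  0.7534] >= 8.3 rows
```

```bash
python3 -m crank '[0,0,0,0,0,0.0378,0.69, 0,0,0,0,0,0.0378,0.69, 0,0,0,0,0,0.0378,0.69, 0,0,0,0,0,0.0378,0.69, 0,0,0,0,0,0.0378,0.69, 0,0,0,0,0,0.0378,0.69, 0,0,0,0,0,0.0378,0.69, 0,0,0,0,0,0.0378,0.69, 0,0,0,0,0,0.0378,0.69, 0,0,0,0,0,0.0378,0.69, 0,0,0,0,0,0.0378,0.69, 0,0,0,0,0,0.0379,0.69, -0.1136,-0.075,0,0,0,0,0.69, -0.1136,-0.075,0,0,0,0,0.69, -0.1136,-0.075,0,0,0,0,0.69, -0.1136,-0.075,0,0,0,0,0.69, -0.1136,-0.075,0,0,0,0,0.69, -0.1136,-0.075,0,0,0,0,0.69, -0.1136,-0.075,0,0,0,0,0.69, -0.1136,-0.075,0,0,0,0,0.69]' 60; python3 to.py .466 -.091 .016 17.7
```

```text
time: 7.8
position: [0.4649, -0.0936, 0.2018]
eef_rot: [[-0.305, 0.952, 0.004], [0.952, 0.305, -0.001], [-0.002, 0.003, -1.0]]
force: [1.7, 0.2, 0.0]
grip_width: 0.0723
gripper_force: 0.0
t=7.8 pos=[ 0.4649 -0.0936  0.2018] yaw=17.7 | turn total [0.001  0.0008 0.0002] >= 0.0 rows | then shift total [0.0085 0.0072 0.7433] >= 4.6 rows
```

```bash
python3 -m crank '[0.005,0.003,0.15,0,0,0,0.69, 0,0,0.15,0,0,0,0.69, 0,0,0.15,0,0,0,0.69, 0,0,0.15,0,0,0,0.69, 0,0,0.143,0,0,0,0.69, 0,0,0,0,0,0,0.69, 0,0,0,0,0,0,-1, 0,0,0,0,0,0,-1, 0,0,0,0,0,0,-1, 0,0,0,0,0,0,-1, 0,0,0,0,0,0,-1, 0,0,-0.05,0,0,0,-1, 0,0,-0.1,0,0,0,-1, 0,0,-0.1,0,0,0,-1, 0,0,-0.1,0,0,0,-1, 0,0,-0.1,0,0,0,-1, 0,0,0,0,0,0,-1]' 70; python3 to.py .4423 .2654 .14 9.75
```

```text
time: 9.22
position: [0.4676, -0.0912, 0.1318]
eef_rot: [[-0.305, 0.952, 0.009], [0.952, 0.305, -0.003], [-0.006, 0.008, -1.0]]
force: [0.9, -0.7, -0.9]
grip_width: 0.0591
gripper_force: 76.7
t=9.2 pos=[ 0.4676 -0.0912  0.1318] yaw=17.7 | turn total [0.0027 0.0018 0.0444] >= 1.2 rows | then shift total [ 1.4231  0.1418 -0.0328] >= 8.9 rows
```

```bash
python3 to.py .5422 .2654 .135 9.75
```

```text
t=9.2 pos=[ 0.4676 -0.0912  0.1318] yaw=17.7 | turn total [0.0027 0.0018 0.0444] >= 1.2 rows | then shift total [ 1.3555  0.5357 -0.0128] >= 9.1 rows
```

```bash
python3 -m crank '[0,0,-0.01,0.0013,0.0009,0.0222,-1, 0,0,0,0.0014,0.0009,0.0222,-1, 0.1356,0.0536,0,0,0,0,-1, 0.1356,0.0536,0,0,0,0,-1, 0.1356,0.0536,0,0,0,0,-1, 0.1356,0.0536,0,0,0,0,-1, 0.1356,0.0536,0,0,0,0,-1, 0.1356,0.0536,0,0,0,0,-1, 0.1356,0.0536,0,0,0,0,-1, 0.1356,0.0536,0,0,0,0,-1, 0.1356,0.0536,0,0,0,0,-1, 0.1356,0.0536,0,0,0,0,-1, 0,0,0,0,0,0,-1, 0,0,0,0,0,0,-1, 0,0,0,0,0,0,-1]' 70; python3 to.py .5422 .2654 .060 9.75;python3 - <<'E'
from h import *
f=grab("wrist"); np.save("w3.npy",f,allow_pickle=True); cv2.imwrite("pics/w3.png",f["pixels"])
E
```

```text
time: 10.47
position: [0.539, 0.2662, 0.129]
eef_rot: [[-0.17, 0.985, -0.011], [0.985, 0.17, 0.003], [0.005, -0.01, -1.0]]
force: [-0.0, 0.7, -2.3]
grip_width: 0.0585
gripper_force: 82.1
t=10.5 pos=[0.539  0.2662 0.129 ] yaw=9.8 | turn total [-0.0032 -0.0014  0.0002] >= 0.1 rows | then shift total [-0.0055  0.0122  0.276 ] >= 1.7 rows
```

View pics/w3.png

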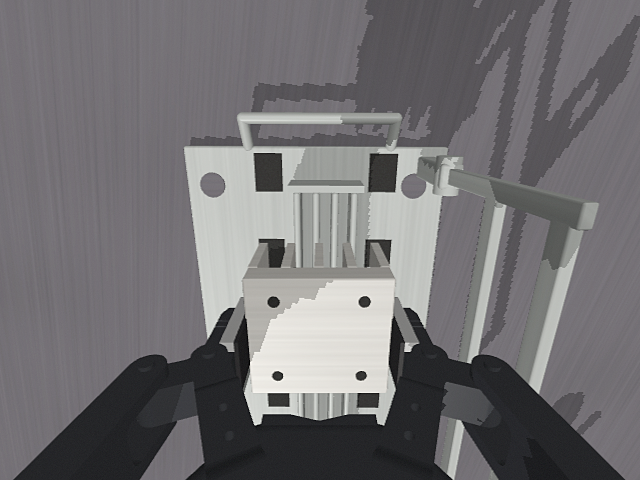

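The picture shows the held sink at (320,335) square in the pads, with the comb fins ahead at u 297–355, about 3 mm to the right of the sink's centre. I'll correct by measured error.

```bash
python3 -m crank '[-0.005,0.012,0.1,-0.0032,-0.0014,0,-1, 0,0,0.1,0,0,0,-1, 0,0,0.07,0,0,0,-1, 0,0,0,0,0,0,-1, 0,0,0,0,0,0,-1, 0,0,0,0,0,0,-1, 0,0,0,0,0,0,-1]' 70; python3 to.py .5422 .2654 .024 9.75
```

```text
time: 11.1
position: [0.5437, 0.2657, 0.0638]
eef_rot: [[-0.169, 0.986, 0.004], [0.986, 0.169, 0.002], [0.001, 0.004, -1.0]]
force: [0.4, 0.1, -1.5]
grip_width: 0.0587
gripper_force: 81.9
t=11.1 pos=[0.5437 0.2657 0.0638] yaw=9.7 | turn total [ 0.0013 -0.0004 -0.0003] >= 0.0 rows | then shift total [-0.0003 -0.0061  0.1593] >= 1.0 rows
```

```bash
for i in 1 2 3; do python3 -m crank '[0,0,0,0,0,0,-1]' | grep -E "posi|eef|force:"; done; python3 to.py .5422 .2654 .024 9.75
```

```text
position: [0.5435, 0.2659, 0.0636]
eef_rot: [[-0.169, 0.986, 0.004], [0.986, 0.169, 0.002], [0.001, 0.004, -1.0]]
force: [-0.0, 0.8, -2.0]
gripper_force: 81.9
position: [0.5432, 0.2659, 0.0632]
eef_rot: [[-0.169, 0.986, 0.003], [0.986, 0.169, 0.002], [0.001, 0.003, -1.0]]
force: [0.2, 0.2, -2.0]
gripper_force: 81.9
position: [0.5429, 0.266, 0.0628]
eef_rot: [[-0.169, 0.986, 0.002], [0.986, 0.169, 0.001], [0.001, 0.002, -1.0]]
force: [0.1, -0.3, -1.7]
gripper_force: 81.9
t=11.3 pos=[0.5429 0.266  0.0628] yaw=9.7 | turn total [ 0.0008 -0.0003 -0.0001] >= 0.0 rows | then shift total [-0.0018 -0.003   0.1551] >= 1.0 rows
```

```bash
python3 -m crank '[0,0,0,0,0,0,-1, 0,0,0,0,0,0,-1, 0,0,0,0,0,0,-1, 0,0,0,0,0,0,-1, 0,0,0,0,0,0,-1, 0,0,0,0,0,0,-1, 0,0,0,0,0,0,-1, 0,0,0,0,0,0,-1]'; python3 to.py .5422 .2654 .024 9.75
```

```text
time: 12.02
position: [0.5426, 0.2658, 0.062]
eef_rot: [[-0.169, 0.986, 0.001], [0.986, 0.169, 0.001], [0.001, 0.001, -1.0]]
force: [0.0, -0.1, -2.3]
grip_width: 0.0585
gripper_force: 81.9
t=12.0 pos=[0.5426 0.2658 0.062 ] yaw=9.7 | turn total [ 0.0004 -0.0002 -0.0001] >= 0.0 rows | then shift total [-0.0015 -0.0017  0.1522] >= 1.0 rows
```

```bash
python3 -m crank '[-0.001,-0.0015,0.03,0,0,0,-1, 0,0,0.03,0,0,0,-1, 0,0,0.03,0,0,0,-1, 0,0,0.025,0,0,0,-1, 0,0,0.02,0,0,0,-1, 0,0,0.015,0,0,0,-1, 0,0,0,0,0,0,-1, 0,0,0,0,0,0,-1]'; python3 to.py .5422 .2654 .024 9.75
```

```text
time: 12.68
position: [0.5423, 0.2656, 0.0244]
eef_rot: [[-0.169, 0.986, 0.001], [0.986, 0.169, 0.001], [0.001, 0.001, -1.0]]
force: [-0.6, 0.6, -2.4]
grip_width: 0.0591
gripper_force: 82.2
t=12.7 pos=[0.5423 0.2656 0.0244] yaw=9.7 | turn total [ 0.0004 -0.0002 -0.0001] >= 0.0 rows | then shift total [-0.0007 -0.0006  0.0017] >= 0.0 rows
```

```bash
python3 -m crank '[0,0,0.003,0,0,0,-1, 0,0,0,0,0,0,0.69, 0,0,0,0,0,0,0.69, 0,0,0,0,0,0,0.69, 0,0,0,0,0,0,0.69, 0,0,-0.1,0,0,0,0.69, 0,0,-0.12,0,0,0,0.69, 0,0,-0.12,0,0,0,0.69, 0,0,-0.12,0,0,0,0.69]'; python3 sink.py 460 -242; python3 - <<'E'
from h import *
f=grab("wrist"); np.save("w4.npy",f,allow_pickle=True); cv2.imwrite("pics/w4.png",f["pixels"])
E
```

```text
time: 13.43
position: [0.542, 0.2654, 0.1402]
eef_rot: [[-0.169, 0.986, 0.001], [0.986, 0.169, 0.001], [0.001, 0.001, -1.0]]
force: [0.9, 0.4, -0.5]
grip_width: 0.0724
gripper_force: 0.0
[ 594. -251.] [62. 57.] 7.9
[ 516. -388.] [57. 62.] -21.9
[ 460. -241.] [61. 57.] 3.0
[  93. -710.] [132.  36.] 12.1
t=13.5 pos=[0.5451 0.2665 0.1471] yaw=9.7 | turn total [ 0.0037 -0.001   0.0373] >= 1.0 rows | then shift total [-2.0102 -0.4471  0.5322] >= 13.3 rows
```

View pics/w4.png

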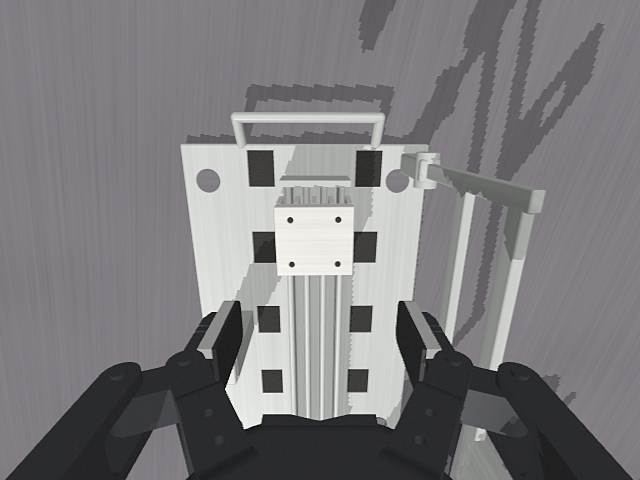

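The first sink sits on the comb at (314,240), square to it. Next is sink D.

```bash
python3 -m crank '[0,0,0,0.002,-0.0005,0.0373,0.69, -0.1436,-0.032,0,0,0,0,0.69, -0.1436,-0.032,0,0,0,0,0.69, -0.1436,-0.032,0,0,0,0,0.69, -0.1436,-0.032,0,0,0,0,0.69, -0.1436,-0.032,0,0,0,0,0.69, -0.1436,-0.032,0,0,0,0,0.69, -0.1436,-0.032,0,0,0,0,0.69, -0.1436,-0.032,0,0,0,0,0.69, -0.1436,-0.032,0,0,0,0,0.69, -0.1436,-0.032,0,0,0,0,0.69, -0.1436,-0.032,0,0,0,0,0.69, -0.1436,-0.032,0,0,0,0,0.69, -0.1436,-0.032,0,0,0,0,0.69, -0.1436,-0.032,0,0,0,0,0.69, 0,0,0,0,0,0,0.69, 0,0,0,0,0,0,0.69, 0,0,0,0,0,0,0.69]'; python3 to.py .460 -.241 .016 3.0; python3 - <<'E'
from h import *
f=np.load("w4.npy",allow_pickle=True).item(); W=cloud(f)
a=np.radians(9.75);X=np.array([np.cos(a),np.sin(a)]);Y=np.array([-X[1],X[0]]);o=np.array([.558,.1737])
m=np.zeros((480,640),bool); m[195:290,255:370]=1; m&=(W[...,2]>.045)&(W[...,2]<.056)
vs,us=np.nonzero(m); P=np.array([ray(f,u,v,.05)[:2] for u,v in zip(us,vs)]); r=cv2.minAreaRect((P*1000).astype(np.float32)); c=np.array(r[0])/1000-o
print(r,(c@X*1000).round(1),(c@Y*1000).round(1),np.median(W[m][:,2]).round(4))
E
```

```text
time: 15.03
position: [0.4565, -0.2418, 0.1394]
eef_rot: [[-0.052, 0.999, -0.006], [0.999, 0.052, -0.0], [0.0, -0.006, -1.0]]
force: [-0.8, 0.4, 0.2]
grip_width: 0.0722
gripper_force: 0.0
t=15.0 pos=[ 0.4565 -0.2418  0.1394] yaw=3.0 | turn total [-0.0018 -0.     -0.0001] >= 0.0 rows | then shift total [0.0025 0.0143 0.4936] >= 3.1 rows
((542.6431884765625, 267.0752258300781), (60.034156799316406, 57.28723907470703), 10.16779613494873) 0.7 94.6 0.0512
```

```bash
python3 -m crank '[0.002,0.006,0.13,0,0,0,0.69, 0,0,0.13,0,0,0,0.69, 0,0,0.13,0,0,0,0.69, 0,0,0.1,0,0,0,0.69, 0,0,0,0,0,0,0.69, 0,0,0,0,0,0,0.69, 0,0,0,0,0,0,-1, 0,0,0,0,0,0,-1, 0,0,0,0,0,0,-1, 0,0,0,0,0,0,-1, 0,0,0,0,0,0,-1]' 70; python3 to.py .5527 .2043 .024 9.75
```

```text
time: 15.95
position: [0.4589, -0.2423, 0.0194]
eef_rot: [[-0.053, 0.999, -0.002], [0.999, 0.053, -0.003], [-0.003, -0.002, -1.0]]
force: [1.0, 1.9, 7.1]
grip_width: 0.0588
gripper_force: 77.1
t=15.9 pos=[ 0.4589 -0.2423  0.0194] yaw=3.0 | turn total [-0.0007  0.0009 -0.0373] >= 1.0 rows | then shift total [ 1.6972  0.6722 -0.0185] >= 11.4 rows
```

```bash
python3 -m crank '[0,0,-0.05,0,0,0,-1, 0,0,-0.1,0,0,0,-1, 0,0,-0.15,0,0,0,-1, 0,0,-0.15,0,0,-0.0373,-1, 0.1306,0.0517,0,0,0,0,-1, 0.1306,0.0517,0,0,0,0,-1, 0.1306,0.0517,0,0,0,0,-1, 0.1306,0.0517,0,0,0,0,-1, 0.1306,0.0517,0,0,0,0,-1, 0.1306,0.0517,0,0,0,0,-1, 0.1306,0.0517,0,0,0,0,-1, 0.1306,0.0517,0,0,0,0,-1, 0.1306,0.0517,0,0,0,0,-1, 0.1306,0.0517,0,0,0,0,-1, 0.1306,0.0517,0,0,0,0,-1, 0.1306,0.0517,0,0,0,0,-1, 0.1306,0.0517,0,0,0,0,-1, 0,0,0,0,0,0,-1, 0,0,0,0,0,0,-1, 0,0,0,0,0,0,-1]' 70; python3 to.py .5527 .2043 .060 9.75;python3 - <<'E'
from h import *
f=grab("wrist"); cv2.imwrite("pics/w5.png",f["pixels"])
E
```

```text
time: 17.62
position: [0.5516, 0.2047, 0.1289]
eef_rot: [[-0.17, 0.985, -0.005], [0.985, 0.17, -0.002], [-0.001, -0.006, -1.0]]
force: [0.0, -0.4, -2.5]
grip_width: 0.0584
gripper_force: 76.1
t=17.6 pos=[0.5516 0.2047 0.1289] yaw=9.8 | turn total [-0.0018  0.0003  0.0002] >= 0.0 rows | then shift total [-0.0024  0.0039  0.2757] >= 1.7 rows
```

```bash
python3 -m crank '[-0.002,0.001,0.1,0,0,0,-1, 0,0,0.1,0,0,0,-1, 0,0,0.06,0,0,0,-1, 0,0,0,0,0,0,-1, 0,0,0,0,0,0,-1, 0,0,0,0,0,0,-1, 0,0,0,0,0,0,-1, 0,0,0,0,0,0,-1, 0,0,0,0,0,0,-1, 0,0,0,0,0,0,-1, 0,0,0,0,0,0,-1, 0,0,0,0,0,0,-1, 0,0,0,0,0,0,-1]' 70; python3 to.py .5527 .2043 .027 9.75
```

```text
time: 18.75
position: [0.5521, 0.2045, 0.0639]
eef_rot: [[-0.169, 0.986, -0.005], [0.986, 0.169, -0.001], [-0.0, -0.005, -1.0]]
force: [0.7, -0.4, -2.7]
grip_width: 0.0587
gripper_force: 76.0
t=18.8 pos=[0.5521 0.2045 0.0639] yaw=9.7 | turn total [-0.0016  0.0001 -0.    ] >= 0.0 rows | then shift total [-0.0011  0.0023  0.1476] >= 0.9 rows
```

```bash
python3 -m crank '[-0.001,0.0022,0.03,-0.0016,0,0,-1, 0,0,0.03,0,0,0,-1, 0,0,0.03,0,0,0,-1, 0,0,0.025,0,0,0,-1, 0,0,0.02,0,0,0,-1, 0,0,0.012,0,0,0,-1, 0,0,0,0,0,0,-1, 0,0,0,0,0,0,-1]'; python3 to.py .5527 .2043 .027 9.75
```

```text
time: 19.42
position: [0.5522, 0.2042, 0.0274]
eef_rot: [[-0.169, 0.986, -0.001], [0.986, 0.169, -0.001], [-0.001, -0.001, -1.0]]
force: [-3.7, -0.8, 4.4]
grip_width: 0.0583
gripper_force: 76.9
t=19.4 pos=[0.5522 0.2042 0.0274] yaw=9.7 | turn total [-0.0003  0.0002 -0.    ] >= 0.0 rows | then shift total [0.0001 0.002  0.0016] >= 0.0 rows
```

```bash
python3 -m crank '[0,0,0.004,0,0,0,-1, 0,0,0,0,0,0,0.69, 0,0,0,0,0,0,0.69, 0,0,0,0,0,0,0.69, 0,0,0,0,0,0,0.69, 0,0,-0.1,0,0,0,0.69, 0,0,-0.12,0,0,0,0.69, 0,0,-0.12,0,0,0,0.69, 0,0,-0.12,0,0,0,0.69, 0,0,0,0,0,0,0.69, 0,0,0,0,0,0,0.69, 0,0,0,0,0,0,0.69]'; cat > seat.py <<'E'
from h import *
def seat(f):
    W=cloud(f); hsv=cv2.cvtColor(f["pixels"],cv2.COLOR_BGR2HSV)
    a=np.radians(9.75);X=np.array([np.cos(a),np.sin(a)]);Y=np.array([-X[1],X[0]]);o=np.array([.558,.1737])
    cx=(W[...,:2]-o)@X; cy=(W[...,:2]-o)@Y
    m=((abs(cx)<.04)&(abs(cy)<.14)&(W[...,2]>.044)&(W[...,2]<.075)&(hsv[...,2]>90)).astype(np.uint8)
    k,l,st,ce=cv2.connectedComponentsWithStats(m)
    for i in range(1,k):
        if st[i,4]<800: continue
        M=l==i; vs,us=np.nonzero(M); P=np.array([ray(f,u,v,.05)[:2] for u,v in zip(us,vs)]); r=cv2.minAreaRect((P*1000).astype(np.float32)); c=np.array(r[0])/1000-o
        B=np.c_[cx[M],cy[M],np.ones(M.sum())]; pl=np.linalg.lstsq(B,W[M][:,2],rcond=None)[0]
        print("seat",np.round(r[1],0),round(r[2],1),"x",(c@X*1000).round(1),"y",(c@Y*1000).round(1),"z",np.median(W[M][:,2]).round(4),"tilt",pl[:2].round(3))
seat(grab("wrist"))
E
python3 seat.py; python3 sink.py 593 -250
```

```text
time: 20.42
position: [0.5522, 0.2042, 0.1404]
eef_rot: [[-0.169, 0.986, -0.001], [0.986, 0.169, -0.001], [-0.001, -0.001, -1.0]]
force: [-0.4, 0.3, -0.8]
grip_width: 0.0721
gripper_force: 0.0
seat [60. 56.] 10.2 x 0.6 y 94.1 z 0.0512 tilt [ 0.001 -0.001]
seat [60. 57.] 9.9 x 0.3 y 33.0 z 0.0512 tilt [-0.    -0.013]
[ 593. -250.] [62. 57.] 8.3
[ 516. -389.] [56. 62.] -21.9
[  94. -710.] [132.  36.] 12.1
t=20.5 pos=[0.5518 0.2041 0.1395] yaw=9.7 | turn total [-0.001   0.0002  0.0078] >= 0.2 rows | then shift total [-1.8225 -0.0987  0.502 ] >= 11.8 rows
```

```bash
python3 -m crank '[0,0,0,-0.001,0,0.0078,0.69, -0.1402,-0.0076,0,0,0,0,0.69, -0.1402,-0.0076,0,0,0,0,0.69, -0.1402,-0.0076,0,0,0,0,0.69, -0.1402,-0.0076,0,0,0,0,0.69, -0.1402,-0.0076,0,0,0,0,0.69, -0.1402,-0.0076,0,0,0,0,0.69, -0.1402,-0.0076,0,0,0,0,0.69, -0.1402,-0.0076,0,0,0,0,0.69, -0.1402,-0.0076,0,0,0,0,0.69, -0.1402,-0.0076,0,0,0,0,0.69, -0.1402,-0.0076,0,0,0,0,0.69, -0.1402,-0.0076,0,0,0,0,0.69, -0.1402,-0.0076,0,0,0,0,0.69, 0,0,0,0,0,0,0.69, 0,0,0,0,0,0,0.69, 0,0,0,0,0,0,0.69]'; python3 to.py .593 -.250 .016 8.3
```

```text
time: 21.93
position: [0.5937, -0.2495, 0.1401]
eef_rot: [[-0.144, 0.99, 0.001], [0.99, 0.144, 0.002], [0.001, 0.002, -1.0]]
force: [-0.0, 0.0, 0.9]
grip_width: 0.0718
gripper_force: 0.0
t=21.9 pos=[ 0.5937 -0.2495  0.1401] yaw=8.3 | turn total [ 0.0005 -0.0004 -0.0002] >= 0.0 rows | then shift total [-0.0016 -0.003   0.4964] >= 3.1 rows
```

```bash
python3 -m crank '[-0.001,-0.003,0.13,0,0,0,0.69, 0,0,0.13,0,0,0,0.69, 0,0,0.13,0,0,0,0.69, 0,0,0.1,0,0,0,0.69, 0,0,0,0,0,0,0.69, 0,0,0,0,0,0,0.69, 0,0,0,0,0,0,-1, 0,0,0,0,0,0,-1, 0,0,0,0,0,0,-1, 0,0,0,0,0,0,-1, 0,0,0,0,0,0,-1, 0,0,0,0,0,0,-1]' 70; python3 to.py .5633 .1431 .024 9.75
```

```text
time: 22.93
position: [0.5953, -0.2507, 0.0212]
eef_rot: [[-0.145, 0.989, 0.007], [0.989, 0.145, -0.002], [-0.003, 0.006, -1.0]]
force: [0.6, 1.2, 6.3]
grip_width: 0.0584
gripper_force: 78.4
t=22.9 pos=[ 0.5953 -0.2507  0.0212] yaw=8.3 | turn total [ 0.0021  0.0008 -0.0079] >= 0.2 rows | then shift total [ 1.5743  0.1408 -0.0112] >= 9.9 rows
```

```bash
python3 -m crank '[0,0,-0.05,0,0,0,-1, 0,0,-0.1,0,0,0,-1, 0,0,-0.15,0,0,0,-1, 0,0,-0.15,0,0,-0.0079,-1, 0.1431,0.0128,0,0,0,0,-1, 0.1431,0.0128,0,0,0,0,-1, 0.1431,0.0128,0,0,0,0,-1, 0.1431,0.0128,0,0,0,0,-1, 0.1431,0.0128,0,0,0,0,-1, 0.1431,0.0128,0,0,0,0,-1, 0.1431,0.0128,0,0,0,0,-1, 0.1431,0.0128,0,0,0,0,-1, 0.1431,0.0128,0,0,0,0,-1, 0.1431,0.0128,0,0,0,0,-1, 0.1431,0.0128,0,0,0,0,-1, 0,0,0,0,0,0,-1, 0,0,0,0,0,0,-1, 0,0,0.05,0,0,0,-1, 0,0,0.1,0,0,0,-1, 0,0,0.1,0,0,0,-1]' 70; python3 to.py .5633 .1431 .060 9.75
```

```text
time: 24.6
position: [0.5629, 0.1421, 0.0695]
eef_rot: [[-0.168, 0.986, 0.007], [0.986, 0.168, -0.0], [-0.001, 0.006, -1.0]]
force: [-0.3, -0.3, -2.9]
grip_width: 0.0583
gripper_force: 77.5
t=24.6 pos=[0.5629 0.1421 0.0695] yaw=9.7 | turn total [ 0.002   0.0004 -0.0003] >= 0.1 rows | then shift total [0.0036 0.0023 0.0381] >= 0.2 rows
```

```bash
python3 -m crank '[0.003,0.001,0.03,0,0,0,-1, 0,0,0,0,0,0,-1, 0,0,0,0,0,0,-1, 0,0,0,0,0,0,-1, 0,0,0,0,0,0,-1, 0,0,0,0,0,0,-1, 0,0,0,0,0,0,-1, 0,0,0,0,0,0,-1, 0,0,0,0,0,0,-1, 0,0,0,0,0,0,-1, 0,0,0,0,0,0,-1]' 70; python3 to.py .5633 .1431 .027 9.75
```

```text
time: 25.52
position: [0.5619, 0.1441, 0.0611]
eef_rot: [[-0.17, 0.986, 0.003], [0.986, 0.17, 0.0], [-0.001, 0.003, -1.0]]
force: [0.0, 0.9, -2.4]
grip_width: 0.0582
gripper_force: 77.2
t=25.5 pos=[0.5619 0.1441 0.0611] yaw=9.8 | turn total [0.001  0.0002 0.0001] >= 0.0 rows | then shift total [-0.0051  0.0049  0.1365] >= 0.9 rows
```

```bash
python3 -m crank '[-0.003,0.0049,0.025,0,0,0,-1, 0,0,0.015,0,0,0,-1, 0,0,0.02,0,0,0,-1, 0,0,0.025,0,0,0,-1, 0,0,0.025,0,0,0,-1, 0,0,0.017,0,0,0,-1, 0,0,0,0,0,0,-1, 0,0,0,0,0,0,-1]'; python3 to.py .5633 .1431 .027 9.75
```

```text
time: 26.18
position: [0.5633, 0.1436, 0.0293]
eef_rot: [[-0.17, 0.986, 0.003], [0.986, 0.17, 0.0], [-0.0, 0.003, -1.0]]
force: [-1.8, 0.1, 0.0]
grip_width: 0.0583
gripper_force: 77.8
t=26.2 pos=[0.5633 0.1436 0.0293] yaw=9.8 | turn total [0.0009 0.0002 0.    ] >= 0.0 rows | then shift total [-0.0021 -0.0002  0.009 ] >= 0.1 rows
```

```bash
python3 -m crank '[0,0,0.004,0,0,0,-1, 0,0,0,0,0,0,0.69, 0,0,0,0,0,0,0.69, 0,0,0,0,0,0,0.69, 0,0,0,0,0,0,0.69, 0,0,-0.1,0,0,0,0.69, 0,0,-0.12,0,0,0,0.69, 0,0,-0.12,0,0,0,0.69, 0,0,-0.12,0,0,0,0.69, 0,0,0,0,0,0,0.69, 0,0,0,0,0,0,0.69, 0,0,0,0,0,0,0.69]'; python3 seat.py; python3 sink.py 516 -389
```

```text
time: 27.18
position: [0.5625, 0.1435, 0.1427]
eef_rot: [[-0.169, 0.986, 0.002], [0.986, 0.169, -0.0], [-0.0, 0.002, -1.0]]
force: [0.1, -0.0, -0.9]
grip_width: 0.072
gripper_force: 0.0
seat [60. 56.] 9.9 x 0.5 y 94.0 z 0.0512 tilt [0.001 0.002]
seat [60. 56.] 9.8 x 0.2 y 32.6 z 0.0512 tilt [-0.001 -0.002]
seat [60. 57.] 9.8 x 0.6 y -28.9 z 0.0512 tilt [-0.001 -0.011]
[ 516. -389.] [57. 62.] -22.1
[  94. -711.] [131.  35.] 12.4
t=27.3 pos=[0.5621 0.1435 0.1418] yaw=9.8 | turn total [1.00e-04 1.00e-04 1.77e-01] >= 4.7 rows | then shift total [-2.0412  0.6306  0.5113] >= 13.7 rows
```

```bash
python3 -m crank '[0,0,0,0,0,0.0354,0.69, 0,0,0,0,0,0.0354,0.69, 0,0,0,0,0,0.0354,0.69, 0,0,0,0,0,0.0354,0.69, 0,0,0,0,0,0.0354,0.69, -0.136,0.042,0,0,0,0,0.69, -0.136,0.042,0,0,0,0,0.69, -0.136,0.042,0,0,0,0,0.69, -0.136,0.042,0,0,0,0,0.69, -0.136,0.042,0,0,0,0,0.69, -0.136,0.042,0,0,0,0,0.69, -0.136,0.042,0,0,0,0,0.69, -0.136,0.042,0,0,0,0,0.69, -0.136,0.042,0,0,0,0,0.69, -0.136,0.042,0,0,0,0,0.69, -0.136,0.042,0,0,0,0,0.69, -0.136,0.042,0,0,0,0,0.69, -0.136,0.042,0,0,0,0,0.69, -0.136,0.042,0,0,0,0,0.69, -0.136,0.042,0,0,0,0,0.69]'; python3 -m crank '[0,0,0,0,0,0,0.69, 0,0,0,0,0,0,0.69, 0,0,0,0,0,0,0.69]' | grep time; python3 to.py .516 -.389 .016 -22
```

```text
time: 28.95
position: [0.516, -0.3895, 0.1415]
eef_rot: [[0.377, 0.926, 0.001], [0.926, -0.377, 0.002], [0.002, 0.0, -1.0]]
force: [1.6, 0.7, 0.8]
grip_width: 0.0722
gripper_force: 0.0
time: 29.2
t=29.2 pos=[ 0.5165 -0.3873  0.1417] yaw=-22.1 | turn total [ 0.0001 -0.0009 -0.0007] >= 0.0 rows | then shift total [-0.0068  0.0007  0.5028] >= 3.1 rows
```

```bash
python3 -m crank '[-0.006,0,0.13,0,0,0,0.69, 0,0,0.13,0,0,0,0.69, 0,0,0.13,0,0,0,0.69, 0,0,0.105,0,0,0,0.69, 0,0,0,0,0,0,0.69, 0,0,0,0,0,0,0.69, 0,0,0,0,0,0,-1, 0,0,0,0,0,0,-1, 0,0,0,0,0,0,-1, 0,0,0,0,0,0,-1, 0,0,0,0,0,0,-1, 0,0,0,0,0,0,-1]' 70; python3 to.py .5738 .0820 .024 9.75
```

```text
time: 30.2
position: [0.518, -0.3902, 0.022]
eef_rot: [[0.376, 0.927, 0.006], [0.927, -0.376, -0.002], [0.0, 0.007, -1.0]]
force: [0.6, 0.9, 8.1]
grip_width: 0.0584
gripper_force: 78.1
t=30.2 pos=[ 0.518  -0.3902  0.022 ] yaw=-22.1 | turn total [ 0.0021  0.0006 -0.1769] >= 4.7 rows | then shift total [ 1.8238  0.5397 -0.0082] >= 11.9 rows
```

```bash
python3 -m crank '[0,0,-0.06,0,0,0,-1, 0,0,-0.1,0,0,-0.0354,-1, 0,0,-0.1,0,0,-0.0354,-1, 0,0,-0.1,0,0,-0.0354,-1, 0,0,-0.1,0,0,-0.0354,-1, 0,0,0,0,0,-0.0354,-1, 0.1403,0.0415,0,0,0,0,-1, 0.1403,0.0415,0,0,0,0,-1, 0.1403,0.0415,0,0,0,0,-1, 0.1403,0.0415,0,0,0,0,-1, 0.1403,0.0415,0,0,0,0,-1, 0.1403,0.0415,0,0,0,0,-1, 0.1403,0.0415,0,0,0,0,-1, 0.1403,0.0415,0,0,0,0,-1, 0.1403,0.0415,0,0,0,0,-1, 0.1403,0.0415,0,0,0,0,-1, 0.1403,0.0415,0,0,0,0,-1, 0.1403,0.0415,0,0,0,0,-1, 0.1403,0.0415,0,0,0,0,-1, 0,0,0,0,0,0,-1]' 70; python3 to.py .5738 .0820 .060 9.75
```

```text
time: 31.87
position: [0.5722, 0.0889, 0.1353]
eef_rot: [[-0.174, 0.985, 0.005], [0.985, 0.174, 0.003], [0.002, 0.005, -1.0]]
force: [-0.7, -0.3, -2.7]
grip_width: 0.0583
gripper_force: 77.1
t=31.9 pos=[0.5722 0.0889 0.1353] yaw=10.0 | turn total [ 0.0016 -0.0005  0.0017] >= 0.1 rows | then shift total [-0.0282  0.0016  0.3012] >= 1.9 rows
```

```bash
python3 -m crank '[0,0,0.1,0,0,0,-1, 0,0,0.1,0,0,0,-1, 0,0,0.08,0,0,0,-1, 0,0,0,0,0,0,-1, 0,0,0,0,0,0,-1, 0,0,0,0,0,0,-1, 0,0,0,0,0,0,-1, 0,0,0,0,0,0,-1, 0,0,0,0,0,0,-1, 0,0,0,0,0,0,-1, 0,0,0,0,0,0,-1, 0,0,0,0,0,0,-1]' 70; python3 to.py .5738 .0820 .030 9.75
```

```text
time: 32.87
position: [0.5724, 0.0826, 0.0648]
eef_rot: [[-0.169, 0.986, 0.003], [0.986, 0.169, 0.0], [-0.001, 0.003, -1.0]]
force: [0.5, 0.6, -2.7]
grip_width: 0.0585
gripper_force: 76.9
t=32.9 pos=[0.5724 0.0826 0.0648] yaw=9.8 | turn total [0.0011 0.0002 0.    ] >= 0.0 rows | then shift total [-0.0034  0.0051  0.1393] >= 0.9 rows
```

```bash
python3 -m crank '[-0.003,0.0049,0.025,0,0,0,-1, 0,0,0.015,0,0,0,-1, 0,0,0.02,0,0,0,-1, 0,0,0.025,0,0,0,-1, 0,0,0.025,0,0,0,-1, 0,0,0.02,0,0,0,-1, 0,0,0.008,0,0,0,-1, 0,0,0,0,0,0,-1, 0,0,0,0,0,0,-1]'; python3 to.py .5738 .0820 .030 9.75
```

```text
time: 33.62
position: [0.5737, 0.0821, 0.03]
eef_rot: [[-0.169, 0.986, 0.003], [0.986, 0.169, 0.0], [-0.001, 0.003, -1.0]]
force: [-0.4, 0.3, -1.2]
grip_width: 0.0585
gripper_force: 77.0
t=33.6 pos=[0.5737 0.0821 0.03  ] yaw=9.8 | turn total [0.0009 0.0002 0.    ] >= 0.0 rows | then shift total [-0.0004  0.0001 -0.0001] >= 0.0 rows
```

```bash
python3 -m crank '[0,0,0.004,0,0,0,-1, 0,0,0,0,0,0,0.69, 0,0,0,0,0,0,0.69, 0,0,0,0,0,0,0.69, 0,0,0,0,0,0,0.69, 0,0,-0.1,0,0,0,1, 0,0,-0.14,0,0,0,1, 0,0,-0.14,0,0,0,1, 0,0,-0.14,0,0,0,1, 0,0,0,0,0,0,1, 0,0,0,0,0,0,1, 0,0,0,0,0,0,1]'; python3 seat.py; python3 sink.py 516 -389; python3 to.py .6641 .1920 .335 99.75; python3 - <<'E'
from h import *
f=grab("wrist"); cv2.imwrite("pics/w6.png",f["pixels"])
f=grab("top"); np.save("top1.npy",f,allow_pickle=True)
E
```

```text
time: 34.62
position: [0.573, 0.0821, 0.1586]
eef_rot: [[-0.169, 0.986, 0.002], [0.986, 0.169, 0.0], [-0.0, 0.002, -1.0]]
force: [-1.1, 0.1, -0.5]
grip_width: 0.0849
gripper_force: 0.0
seat [60. 56.] 9.8 x 0.1 y 32.4 z 0.0512 tilt [-0. -0.]
seat [60. 56.] 9.8 x 0.5 y -30.0 z 0.0512 tilt [ 0.    -0.001]
seat [60. 57.] 9.8 x 0.6 y -93.3 z 0.0512 tilt [ 0.001 -0.01 ]
[  94. -711.] [131.  35.] 12.1
t=34.7 pos=[0.5725 0.0821 0.1575] yaw=9.8 | turn total [ 0.     -0.     -0.0128] >= 0.3 rows | then shift total [-2.7006 -2.5341  0.5741] >= 23.4 rows
t=34.7 pos=[0.5725 0.0821 0.1575] yaw=9.8 | turn total [ 0.   0.  -0.5] >= 13.2 rows | then shift total [-0.4357  0.3712 -0.7099] >= 5.7 rows
```

View pics/w6.png

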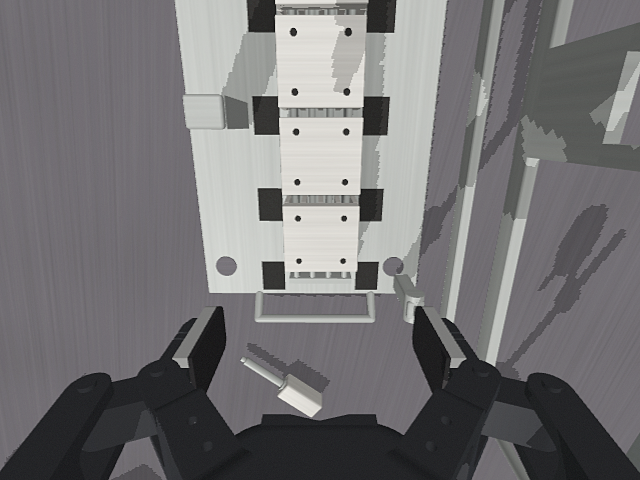

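All four sinks sit on the comb, with block centres near (318,230), (318,160), (320,60) and one off the top. The pin lies at (282,388). Next, fetch the gate.

```bash
python3 -m crank '[0,0,-0.142,0,0,0,1, 0,0,-0.142,0,0,0,1, 0,0,-0.142,0,0,0,1, 0,0,-0.142,0,0,0,1, 0,0,-0.142,0,0,-0.0357,1, 0,0,0,0,0,-0.0357,1, 0,0,0,0,0,-0.0357,1, 0,0,0,0,0,-0.0357,1, 0,0,0,0,0,-0.0357,1, 0,0,0,0,0,-0.0357,1, 0,0,0,0,0,-0.0357,1, 0,0,0,0,0,-0.0357,1, 0,0,0,0,0,-0.0357,1, 0,0,0,0,0,-0.0357,1, 0,0,0,0,0,-0.0357,1, 0,0,0,0,0,-0.0357,1, 0,0,0,0,0,-0.0357,1, 0,0,0,0,0,-0.0357,1]'; python3 -m crank '[-0.109,0.093,0,0,0,0,1, -0.109,0.093,0,0,0,0,1, -0.109,0.093,0,0,0,0,1, -0.109,0.093,0,0,0,0,1, 0,0,0,0,0,0,1, 0,0,0,0,0,0,1, 0,0,0,0,0,0,1]'| grep posi;  python3 to.py .6645 .1920 .210 99.75; python3 - <<'E'
from h import *
f=grab("wrist"); W=cloud(f); cv2.imwrite("pics/w7.png",f["pixels"])
a=np.radians(9.75);X=np.array([np.cos(a),np.sin(a)]);Y=np.array([-X[1],X[0]]);o=np.array([.558,.1737])
cx=(W[...,:2]-o)@X; cy=(W[...,:2]-o)@Y; m=(W[...,2]>.19)&(W[...,2]<.26)&(abs(cy)<.035)&(cx>.05)&(cx<.15)
print(m.sum(),np.nanmedian(cx[m]),cy[m].min(),cy[m].max(),W[m][:,2].max(), cx[m&(W[...,2]>.235)].mean())
E
```

```text
time: 36.32
position: [0.5728, 0.0821, 0.3355]
eef_rot: [[-0.985, -0.174, 0.001], [-0.174, 0.985, -0.0], [-0.001, -0.0, -1.0]]
force: [0.1, -0.2, -0.1]
grip_width: 0.0855
gripper_force: 0.0
position: [0.6644, 0.192, 0.3355]
t=36.9 pos=[0.6644 0.192  0.3355] yaw=99.7 | turn total [-0.0003  0.0002 -0.0001] >= 0.0 rows | then shift total [-5.00e-04 -1.00e-04  5.02e-01] >= 3.1 rows
1381 0.09400948957026908 -0.020428093407774055 0.019530835424444636 0.24820064283313256 0.09622077951487758
```

```bash
python3 -m crank '[0.034,0,0.1,0,0,0,1, 0,0,0.15,0,0,0,1, 0,0,0.15,0,0,0,1, 0,0,0.1,0,0,0,1, 0,0,0,0,0,0,1, 0,0,0,0,0,0,-1, 0,0,0,0,0,0,-1, 0,0,0,0,0,0,-1, 0,0,0,0,0,0,-1, 0,0,0,0,0,0,-1, 0,0,0,0,0,0,-1, 0,0,0,0,0,0,-1, 0,0,0,0,0,0,-1]' 40;  python3 to.py .6553 .1904 .210 99.75
```

```text
time: 38.03
position: [0.6578, 0.1903, 0.215]
eef_rot: [[-0.986, -0.169, 0.008], [-0.169, 0.986, -0.0], [-0.008, -0.002, -1.0]]
force: [-1.2, -2.8, 6.6]
grip_width: 0.039
gripper_force: 40.6
t=38.0 pos=[0.6578 0.1903 0.215 ] yaw=99.7 | turn total [-0.0005  0.0026 -0.0003] >= 0.1 rows | then shift total [0.0096 0.0022 0.02  ] >= 0.1 rows
```

```bash
python3 -m crank '[0.071,0,-0.005,0,0,0,-1, 0.071,0,0.002,0,0,0,-1, 0.070,0,0.009,0,0,0,-1, 0.069,0,0.016,0,0,0,-1, 0.067,0,0.023,0,0,0,-1, 0.065,0,0.030,0,0,0,-1, 0.061,0,0.036,0,0,0,-1, 0.057,0,0.042,0,0,0,-1, 0.053,0,0.047,0,0,0,-1, 0.048,0,0.052,0,0,0,-1, 0.042,0,0.057,0,0,0,-1, 0.037,0,0.061,0,0,0,-1, 0.030,0,0.064,0,0,0,-1, 0.024,0,0.067,0,0,0,-1, 0.017,0,0.069,0,0,0,-1, 0.010,0,0.070,0,0,0,-1, 0,0,0,0,0,0,-1]' 40;  python3 to.py .460 .1569 .039 99.75
```

```text
time: 39.45
position: [0.4613, 0.1572, 0.05]
eef_rot: [[-0.986, -0.169, 0.002], [-0.169, 0.986, -0.0], [-0.002, -0.001, -1.0]]
force: [-1.0, -1.1, -1.1]
grip_width: 0.0393
gripper_force: 41.2
t=39.5 pos=[0.4613 0.1572 0.05  ] yaw=99.7 | turn total [-0.0002  0.0006 -0.0001] >= 0.0 rows | then shift total [ 0.0054 -0.0003  0.0441] >= 0.3 rows
```

```bash
python3 -m crank '[0,0,0.02,0,0,0,-1, 0,0,0.02,0,0,0,-1, 0,0,0.01,0,0,0,-1, 0,0,0,0,0,0,-1, 0,0,0,0,0,0,-1, 0,0,0,0,0,0,-1, 0,0,0,0,0,0,-1]' 40
```

```text
time: 40.03
position: [0.4609, 0.1571, 0.0394]
eef_rot: [[-0.986, -0.169, 0.0], [-0.169, 0.986, -0.001], [-0.0, -0.001, -1.0]]
force: [-4.9, -2.4, -1.5]
grip_width: 0.0392
gripper_force: 41.2
```

```bash
python3 -m crank '[0,0,0.016,0,0,0,-1, 0,0,0,0,0,0,-1, 0,0,0,0,0,0,-1, 0,0,0,0,0,0,-1]' 40; python3 -m crank '[0,0,0,0,0,0,1, 0,0,0,0,0,0,1, 0,0,0,0,0,0,1, 0,0,0,0,0,0,1, 0,0,-0.1,0,0,0,1, 0,0,-0.15,0,0,0,1, 0,0,-0.15,0,0,0,1, 0,0,-0.15,0,0,0,1, 0.1,0,0,0,0,0,1, 0,0,0,0,0,0,1, 0,0,0,0,0,0,1]'; python3 - <<'E'
from h import *
f=grab("wrist"); W=cloud(f); cv2.imwrite("pics/w8.png",f["pixels"]); np.save("w8.npy",f,allow_pickle=True)
a=np.radians(9.75);X=np.array([np.cos(a),np.sin(a)]);Y=np.array([-X[1],X[0]]);o=np.array([.558,.1737])
cx=(W[...,:2]-o)@X; cy=(W[...,:2]-o)@Y; m=(W[...,2]>.04)&(W[...,2]<.2)&(abs(cy)<.018)&(cx>-.115)&(cx<-.088)
print(m.sum(),np.median(W[m][:,2]))
m=(W[...,2]>.04)&(W[...,2]<.2)&(abs(cy)<.018)&(cx>-.05)&(cx<-.035); print(m.sum(),np.median(W[m][:,2]))
m=(W[...,2]>.078)&(W[...,2]<.2)&(abs(cy)<.03)&(cx>-.1)&(cx<-.035); print("staple",m.sum(),cx[m].min(),cx[m].max(),cy[m].min(),cy[m].max(),W[m][:,2].max())
E
```

```text
time: 40.37
position: [0.461, 0.1572, 0.0354]
eef_rot: [[-0.986, -0.169, 0.001], [-0.169, 0.986, -0.001], [-0.0, -0.001, -1.0]]
force: [-4.9, -0.7, -1.7]
grip_width: 0.039
gripper_force: 41.2
time: 41.28
position: [0.4365, 0.1531, 0.1729]
eef_rot: [[-0.986, -0.169, 0.004], [-0.169, 0.986, 0.0], [-0.004, -0.0, -1.0]]
force: [0.6, 0.3, 0.1]
grip_width: 0.0856
gripper_force: 0.0
1176 0.060995044124799835
448 0.06076376633691771
staple 741 -0.08382123598662987 -0.060212815935786965 -0.009684519807376805 0.009697099259048174 0.08832072626881479
```

View pics/w8.png

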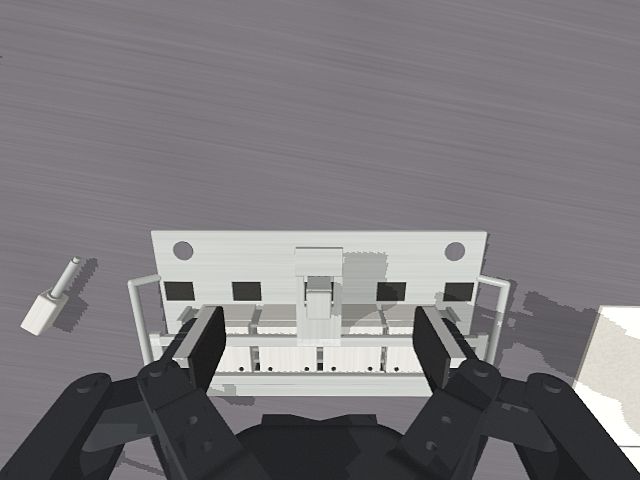

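The gate lies flat over the sinks with the staple standing through the slot at (319,290). The pin is at left, grip (45,312), tip (75,260).

```bash
cat > pin.py <<'E'
from h import *
from to import to
def pin(f,box):
    hsv=cv2.cvtColor(f["pixels"],cv2.COLOR_BGR2HSV); W=cloud(f); u0,u1,v0,v1=box
    m=np.zeros((480,640),np.uint8); m[v0:v1,u0:u1]=1
    g=m&((W[...,2]>.015)&(W[...,2]<.03)).astype(np.uint8); k,l,st,ce=cv2.connectedComponentsWithStats(g); i=1+np.argmax(st[1:,4])
    vs,us=np.nonzero(l==i); P=np.array([ray(f,u,v,.02)[:2] for u,v in zip(us,vs)])*1000
    r=cv2.minAreaRect(P.astype(np.float32)); c=np.array(r[0]); a=np.radians(r[2] if r[1][0]>r[1][1] else r[2]-90); d=np.array([np.cos(a),np.sin(a)])
    s=m&((W[...,2]>.006)&(W[...,2]<.0155)).astype(np.uint8); vs,us=np.nonzero(s); Q=np.array([ray(f,u,v,.012)[:2] for u,v in zip(us,vs)])*1000-c
    Q=Q[(np.linalg.norm(Q,axis=1)<90)&(np.linalg.norm(Q,axis=1)>28)]
    if np.median(Q@d)<0: d=-d
    n=np.array([-d[1],d[0]]); Q=Q[abs(Q@n)<12]
    print("grip",c.round(1),np.round(r[1],1),"pin dir",np.degrees(np.arctan2(d[1],d[0])).round(1),"shank side",np.polyfit(Q@d,Q@n,1).round(3),"tip",(Q@d).max().round(1),len(Q))
    return c/1000,np.degrees(np.arctan2(d[1],d[0]))
E
python3 - <<'E'
from pin import *
f=np.load("w8.npy",allow_pickle=True).item()
c,a=pin(f,(5,110,240,345)); to(c[0],c[1],.17,a-90)
E
```

```text
grip [ 583.6 -112.6] [21.5 55.7] pin dir 150.6 shank side [0.01  0.132] tip 77.3 312
t=41.3 pos=[0.4369 0.1531 0.1724] yaw=99.7 | turn total [0.0003 0.0012 0.2172] >= 5.7 rows | then shift total [-1.0327 -0.6386  0.0095] >= 7.6 rows
```

```bash
python3 -m crank '[0,0,0,0,0,0.0362,0.1, 0,0,0,0,0,0.0362,0.1, 0,0,0,0,0,0.0362,0.1, 0,0,0,0,0,0.0362,0.1, 0,0,0,0,0,0.0362,0.1, 0,0,0,0,0,0.0362,0.1, -0.1147,-0.071,0,0,0,0,0.1, -0.1147,-0.071,0,0,0,0,0.1, -0.1147,-0.071,0,0,0,0,0.1, -0.1147,-0.071,0,0,0,0,0.1, -0.1147,-0.071,0,0,0,0,0.1, -0.1147,-0.071,0,0,0,0,0.1, -0.1147,-0.071,0,0,0,0,0.1, -0.1147,-0.071,0,0,0,0,0.1, -0.1147,-0.071,0,0,0,0,0.1, 0,0,0.14,0,0,0,0.1, 0,0,0,0,0,0,0.1, 0,0,0,0,0,0,0.1, 0,0,0,0,0,0,0.1, 0,0,0,0,0,0,0.1]'; python3 - <<'E'
from pin import *
f=grab("wrist"); cv2.imwrite("pics/w9.png",f["pixels"]); np.save("w9.npy",f,allow_pickle=True)
E
```

```text
time: 43.0
position: [0.584, -0.112, 0.1389]
eef_rot: [[-0.872, 0.489, 0.004], [0.49, 0.872, -0.0], [-0.004, 0.002, -1.0]]
force: [-0.2, 0.2, 0.4]
grip_width: 0.047
gripper_force: 0.0
```

View pics/w9.png

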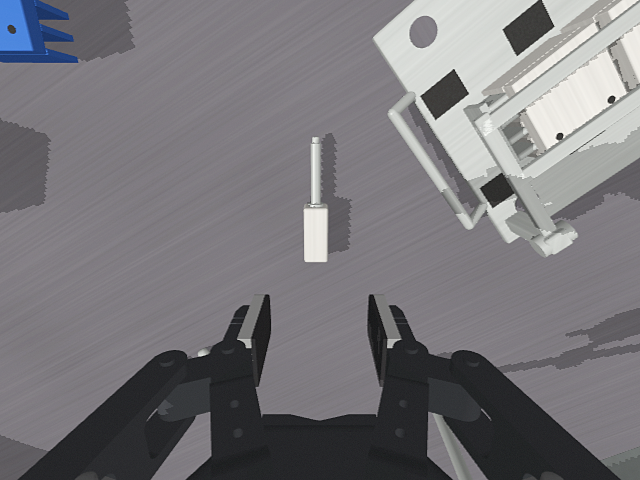

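The close view shows the pin grip's top face at about (315,235) and the shank up to its tip at (315,138), nearly aligned with the tool's x axis.

```bash
python3 - <<'E'
from pin import *
f=np.load("w9.npy",allow_pickle=True).item()
c,a=pin(f,(285,330,125,275)); to(c[0],c[1],.004,a-90)
for v in (220,240,258): print(ray(f,315.5,v,.02).round(4), cloud(f)[v,316].round(4))
E
```

```text
grip [ 567.7 -105.5] [19.7 87.1] pin dir 151.2 shank side [ 0.001 -0.736] tip 58.0 334
t=43.0 pos=[ 0.5841 -0.112   0.1391] yaw=60.7 | turn total [ 0.0006  0.0015 -0.0031] >= 0.1 rows | then shift total [ 0.07   -0.0086  0.5404] >= 3.4 rows
[ 0.574  -0.1085  0.02  ] [ 0.574  -0.108   0.0209]
[ 0.5892 -0.117   0.02  ] [ 0.5889 -0.1164  0.0217]
[ 0.6034 -0.1251  0.02  ] [ 0.6032 -0.1245  0.0212]
```

```bash
python3 to.py .5848 -.1147 .004 61.2
```

```text
t=43.0 pos=[ 0.5841 -0.112   0.1391] yaw=60.7 | turn total [ 0.0006  0.0015 -0.0028] >= 0.1 rows | then shift total [-0.0075 -0.008   0.5404] >= 3.4 rows
```

```bash
python3 -m crank '[-0.0075,-0.008,0.13,0.0006,0.0015,-0.0028,0.1, 0,0,0.13,0,0,0,0.1, 0,0,0.13,0,0,0,0.1, 0,0,0.1,0,0,0,0.1, 0,0,0,0,0,0,0.1, 0,0,0,0,0,0,0.1, 0,0,0,0,0,0,0.1, 0,0,0,0,0,0,0.1, 0,0,0,0,0,0,0.1, 0,0,0,0,0,0,0.1]'; python3 to.py .5848 -.1147 .004 61.2
```

```text
time: 43.88
position: [0.585, -0.1156, 0.0168]
eef_rot: [[-0.876, 0.483, 0.001], [0.483, 0.876, -0.0], [-0.001, 0.0, -1.0]]
force: [-0.1, 0.7, -0.3]
grip_width: 0.0469
gripper_force: 0.0
t=43.9 pos=[ 0.585  -0.1156  0.0168] yaw=61.1 | turn total [ 0.      0.0002 -0.0004] >= 0.0 rows | then shift total [0.0023 0.0027 0.0513] >= 0.3 rows
```

```bash
python3 -m crank '[0,0.002,0.03,0,0,0,0.1, 0,0,0.02,0,0,0,0.1, 0,0,0,0,0,0,0.1, 0,0,0,0,0,0,0.1, 0,0,0,0,0,0,0.1, 0,0,0,0,0,0,-1, 0,0,0,0,0,0,-1, 0,0,0,0,0,0,-1, 0,0,0,0,0,0,-1, 0,0,0,0,0,0,-1, 0,0,0,0,0,0,-1]' 70; python3 to.py .5025 .0747 .16 9.75
```

```text
time: 44.8
position: [0.5846, -0.1149, 0.0031]
eef_rot: [[-0.876, 0.483, -0.001], [0.483, 0.876, 0.0], [0.001, -0.0, -1.0]]
force: [0.4, 0.4, 3.8]
grip_width: 0.0182
gripper_force: 69.9
t=44.8 pos=[ 0.5846 -0.1149  0.0031] yaw=61.1 | turn total [-2.000e-04 -3.000e-04  2.854e-01] >= 7.6 rows | then shift total [ 0.8032 -0.1953 -0.6276] >= 6.5 rows
```

```bash
python3 -m crank '[0,0,-0.1,0,0,0,-1, 0,0,-0.13,0,0,0,-1, 0,0,-0.13,0,0,0,-1, 0,0,-0.13,0,0,0.0357,-1, 0,0,-0.13,0,0,0.0357,-1, 0,0,0,0,0,0.0357,-1, 0,0,0,0,0,0.0357,-1, 0,0,0,0,0,0.0357,-1, 0,0,0,0,0,0.0357,-1, 0,0,0,0,0,0.0357,-1, 0,0,0,0,0,0.0355,-1, 0.13,-0.033,0,0,0,0,-1, 0.13,-0.033,0,0,0,0,-1, 0.13,-0.033,0,0,0,0,-1, 0.13,-0.033,0,0,0,0,-1, 0.13,-0.033,0,0,0,0,-1, 0,0,0,0,0,0,-1, 0,0,0,0,0,0,-1]'; python3 to.py .5039 .0629 .16 9.75
```

```text
time: 46.3
position: [0.5157, 0.0396, 0.1578]
eef_rot: [[-0.172, 0.985, -0.002], [0.985, 0.172, 0.001], [0.001, -0.002, -1.0]]
force: [-0.1, -0.2, -1.4]
grip_width: 0.0188
gripper_force: 69.4
t=46.3 pos=[0.5157 0.0396 0.1578] yaw=9.9 | turn total [-0.0007 -0.0003  0.001 ] >= 0.0 rows | then shift total [ 0.1    -0.0307 -0.0086] >= 0.7 rows
```

```bash
python3 -m crank '[0.09,-0.029,0,0,0,0.001,-1, 0,0,0.12,0,0,0,-1, 0,0,0.12,0,0,0,-1, 0,0,0.1,0,0,0,-1, 0,0,0,0,0,0,-1, 0,0,0,0,0,0,-1, 0,0,0,0,0,0,-1, 0,0,0,0,0,0,-1, 0,0,0,0,0,0,-1, 0,0,0,0,0,0,-1, 0,0,0,0,0,0,-1, 0,0,0,0,0,0,-1, 0,0,0,0,0,0,-1]'; python3 to.py .5039 .0629 .0651 9.75; python3 - <<'E'
from h import *
f=grab("wrist"); cv2.imwrite("pics/w10.png",f["pixels"]); np.save("w10.npy",f,allow_pickle=True)
print([np.round(proj(f,p),1) for p in [(.4870,.1615,.085),(.4870+.0017,.1615-.0099,.085)]])
E
```

```text
time: 47.38
position: [0.5054, 0.0592, 0.0732]
eef_rot: [[-0.166, 0.986, -0.001], [0.986, 0.166, 0.001], [0.001, -0.001, -1.0]]
force: [-0.3, -0.3, -1.3]
grip_width: 0.0183
gripper_force: 69.4
t=47.4 pos=[0.5054 0.0592 0.0732] yaw=9.6 | turn total [-0.0004 -0.0003 -0.0009] >= 0.0 rows | then shift total [ 0.0156 -0.0035  0.0325] >= 0.2 rows
[array([314. ,  69.2]), array([314.2,  99.6])]
```

View pics/w10.png

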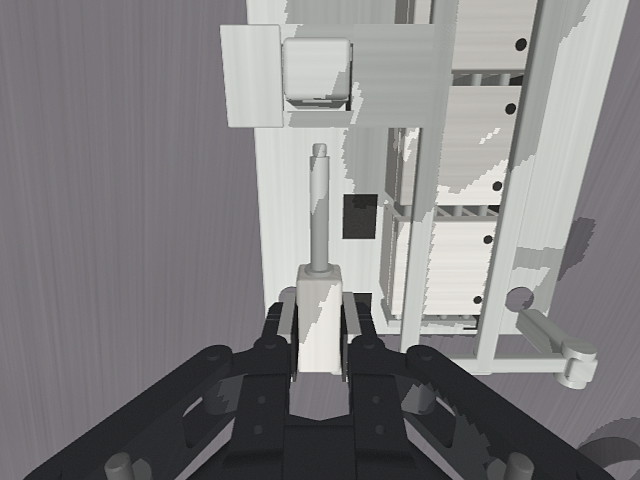

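The picture shows the tip at (320,147), the shank along u≈319, and the staple top spanning u 284–351, rows 38–105. They are nearly in line, so I'll measure the offset from depth.

```bash
python3 - <<'E'
from h import *
f=np.load("w10.npy",allow_pickle=True).item(); W=cloud(f)
a=np.radians(9.75);X=np.array([np.cos(a),np.sin(a)]);Y=np.array([-X[1],X[0]]);o=np.array([.558,.1737])
C=np.stack([(W[...,:2]-o)@X,(W[...,:2]-o)@Y,W[...,2]],-1)*1000
for v in (165,190,215,240,255):
    r=[u for u in range(295,345) if C[v,u,2]>70 and C[v,u,2]<100]; u=(r[0]+r[-1])/2
    p=ray(f,u,v,.0795)[:2]-o; zt=np.nanmax([C[v,int(u)+k,2] for k in(-2,-1,0,1,2)]); print("shank",v,r[0],r[-1],(p@X*1000).round(2),(p@Y*1000).round(1),"top z",zt.round(1))
for v in (50,65,80):
    r=[u for u in range(270,365) if C[v,u,2]>80]; pr=[(ray(f,u,v,.085)[:2]-o)@X*1000 for u in (r[0]-.5,r[-1]+.5)]; print("staple",v,r[0],r[-1],np.round(pr,1),np.mean(pr).round(2),np.median(C[v,r[0]:r[-1],2]).round(1))
m=np.zeros((480,640),bool); m[275:300,300:338]=1; print("grip top z",np.nanmedian(C[m][:,2]).round(1), "staple y",C[38:95,317,1].round(0)[[0,-1]])
for v in (146,148,150): print(v, (ray(f,320,v,.0795)[:2]-o)@Y*1000)
E
```

```text
shank 165 309 328 -70.51 -34.3 top z 86.8
shank 190 310 328 -70.32 -44.5 top z 85.3
shank 215 310 328 -70.33 -55.3 top z 86.2
shank 240 310 327 -70.56 -66.6 top z 85.7
shank 255 310 327 -70.58 -73.7 top z 85.6
staple 50 283 349 [-83.1 -59.5] -71.31 86.2
staple 65 283 349 [-83.3 -59.4] -71.33 86.2
staple 80 284 348 [-83.1 -59.6] -71.35 86.2
grip top z 91.0 staple y [10. -8.]
146 -26.807464533485966
148 -27.580499353909822
150 -28.356488700180808
```

```bash
python3 -m crank '[0,-0.0035,0.02,0,0,-0.0009,-1, 0,0,0.013,0,0,0,-1, 0,0,0,0,0,0,-1, 0,0,0,0,0,0,-1, 0,0,0,0,0,0,-1, 0,0,0,0,0,0,-1, 0,0,0,0,0,0,-1, 0,0,0,0,0,0,-1, 0,0,0,0,0,0,-1, 0,0,0,0,0,0,-1]'; python3 to.py .4930 .1264 .0651 9.75
```

```text
time: 48.27
position: [0.5045, 0.059, 0.0648]
eef_rot: [[-0.169, 0.986, -0.002], [0.986, 0.169, 0.001], [0.001, -0.002, -1.0]]
force: [-0.8, -0.1, -1.0]
grip_width: 0.0185
gripper_force: 69.4
t=48.3 pos=[0.5045 0.059  0.0648] yaw=9.7 | turn total [-0.0005 -0.0003 -0.0001] >= 0.0 rows | then shift total [ 0.2733  0.0003 -0.0012] >= 1.7 rows
```

```bash
python3 -m crank '[0.03,0,0,0,0,0,-1, 0.03,0,0,0,0,0,-1, 0.02,0,0,0,0,0,-1, 0.02,0,0,0,0,0,-1, 0.02,0,0,0,0,0,-1, 0.02,0,0,0,0,0,-1, 0,0,0,0,0,0,-1, 0,0,0,0,0,0,-1]'; python3 to.py .4930 .1264 .0651 9.75
```

```text
time: 48.93
position: [0.4985, 0.0939, 0.0647]
eef_rot: [[-0.17, 0.985, -0.002], [0.985, 0.17, 0.001], [0.001, -0.002, -1.0]]
force: [1.6, -0.5, -1.1]
grip_width: 0.0184
gripper_force: 69.4
t=48.9 pos=[0.4985 0.0939 0.0647] yaw=9.8 | turn total [-0.0006 -0.0003  0.0002] >= 0.0 rows | then shift total [ 0.1319  0.0005 -0.0014] >= 0.8 rows
```

No resistance; push on to the shoulder.

```bash
python3 -m crank '[0.025,0,0,0,0,0,-1, 0.025,0,0,0,0,0,-1, 0.025,0,0,0,0,0,-1, 0.025,0,0,0,0,0,-1, 0.02,0,0,0,0,0,-1, 0.008,0,0,0,0,0,-1, 0,0,0,0,0,0,-1, 0,0,0,0,0,0,-1, 0,0,0,0,0,0,-1]'; python3 to.py .4930 .1264 .0651 9.75; python3 - <<'E'
from h import *
f=grab("wrist"); cv2.imwrite("pics/w11.png",f["pixels"]); np.save("w11.npy",f,allow_pickle=True)
E
```

```text
time: 49.68
position: [0.4931, 0.125, 0.0648]
eef_rot: [[-0.169, 0.986, -0.002], [0.986, 0.169, 0.001], [0.001, -0.002, -1.0]]
force: [-0.6, -0.2, -1.3]
grip_width: 0.0183
gripper_force: 69.4
t=49.7 pos=[0.4931 0.125  0.0648] yaw=9.7 | turn total [-0.0006 -0.0003 -0.0001] >= 0.0 rows | then shift total [ 0.0057  0.0004 -0.0013] >= 0.0 rows
```

View pics/w11.png

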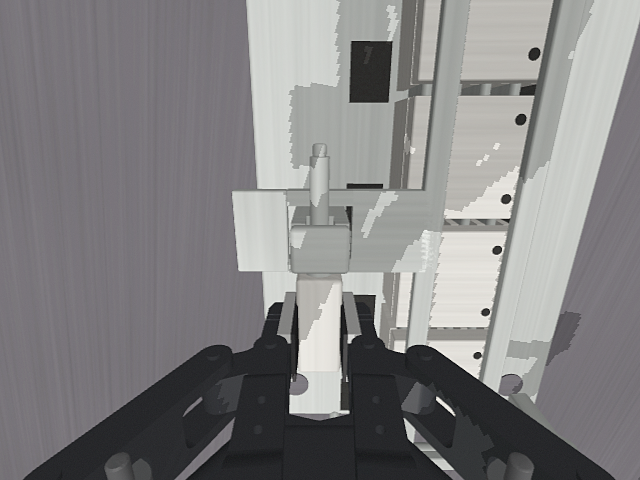

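The pin is through the eye: tip at (320,147) beyond the staple at (320,250), shoulder almost against the near face. Lower it slightly and release.

```bash
python3 -m crank '[0.003,0,0.004,0,0,0,-1, 0,0,0,0,0,0,-1, 0,0,0,0,0,0,-0.25, 0,0,0,0,0,0,-0.25, 0,0,0,0,0,0,-0.25, 0,0,0,0,0,0,-0.25, 0,0,0,0,0,0,-0.25, 0,0,-0.05,0,0,0,-0.25, 0,0,-0.1,0,0,0,-0.25, 0,0,-0.14,0,0,0,-0.25, 0,0,-0.14,0,0,0,-0.25, 0,0,-0.14,0,0,0,-0.25, 0,0,0,0,0,0,-0.25, 0,0,0,0,0,0,-0.25, 0,0,0,0,0,0,-0.25, 0,0,0,0,0,0,-0.25]'; python3 - <<'E'
from h import *
import seat
f=grab("wrist"); cv2.imwrite("pics/w12.png",f["pixels"]); W=cloud(f)
a=np.radians(9.75);X=np.array([np.cos(a),np.sin(a)]);Y=np.array([-X[1],X[0]]);o=np.array([.558,.1737])
C=np.stack([(W[...,:2]-o)@X,(W[...,:2]-o)@Y,W[...,2]],-1)*1000
for nm,(x0,x1,y0,y1) in dict(grip=(-78,-66,-58,-18),shank=(-73.5,-70.5,15,35),tongue=(-112,-90,-16,16),tong2=(-58,-35,-16,16)).items():
    m=(C[...,0]>x0)&(C[...,0]<x1)&(C[...,1]>y0)&(C[...,1]<y1)&(C[...,2]>50); P=C[m]; print(nm,m.sum(),np.polyfit(P[:,1],P[:,2],1).round(3),np.median(P[:,2]).round(1))
m=(abs(C[...,0]+72)<5)&(C[...,2]>64)&(C[...,2]<80)&(C[...,1]>12); print("tip y",C[m][:,1].max())
E
```

```text
time: 51.07
position: [0.4924, 0.1256, 0.2049]
eef_rot: [[-0.169, 0.986, -0.005], [0.986, 0.169, 0.0], [0.001, -0.005, -1.0]]
force: [-0.1, -0.9, -0.5]
grip_width: 0.0322
gripper_force: 0.0
seat [ 72. 287.] 9.6 x -3.1 y -3.7 z 0.052 tilt [0.005 0.001]
grip 3641 [  8.444 484.598] 288.6
shank 104 [ 0.165 77.622] 81.9
tongue 903 [-0.962 65.464] 60.2
tong2 1007 [-3.641 80.33 ] 60.3
tip y 39.66779642265712
```

View pics/w12.png

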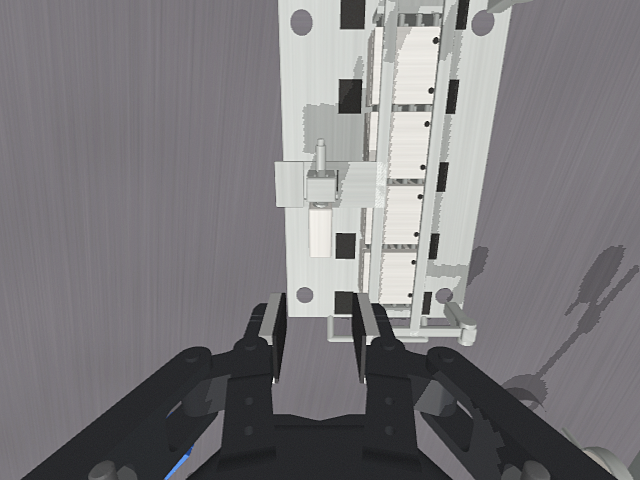

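The view shows the pin lying through the staple, tip at (320,142) and grip at (320,232), slightly tilted. The gate is flat and four sinks sit under it. One last check that it is at rest, then hand in.

```bash
python3 -m crank '[0,0,-0.05,0,0,0,-0.25, 0,0,0,0,0,0,-0.25, 0,0,0,0,0,0,-0.25, 0,0,0,0,0,0,-0.25, 0,0,0,0,0,0,-0.25, 0,0,0,0,0,0,-0.25, 0,0,0,0,0,0,-0.25, 0,0,0,0,0,0,-0.25]' | grep -E "time|force"; python3 - <<'E'
from h import *
f=grab("wrist"); W=cloud(f)
a=np.radians(9.75);X=np.array([np.cos(a),np.sin(a)]);Y=np.array([-X[1],X[0]]);o=np.array([.558,.1737])
C=np.stack([(W[...,:2]-o)@X,(W[...,:2]-o)@Y,W[...,2]],-1)*1000
m=(abs(C[...,0]+72)<5)&(C[...,2]>64)&(C[...,2]<90)&(C[...,1]>12); ty=C[m][:,1].max(); print("tip y",ty)
if ty>35: print(bot.close_job())
E
```

```text
time: 51.83
force: [-0.1, -0.1, -0.0]
gripper_force: 0.0
tip y 39.269229177965464
the job is handed in; nothing more can be done
None
```

I loaded all four white heat sinks onto the comb, closed the gate over the staple, pushed the locking pin through the eye and handed the job in at about 52 s; I never touched the bystanders or the coloured look-alikes. The last camera check put the pin's tip 39 mm past the eye's centre, with the pin tilted about 0.17 rad (limit 0.35); the hand-in returned no verdict.

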